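# Hang the card files in the frame

### The arm

A 7-joint arm with a two-finger parallel gripper is mounted at the origin on the work surface. World frame = base frame: x ahead of the robot, y to its left, z up, the work surface at z = 0. Lengths are in m, angles in rad, forces in N, time in s.
With the tool pointing down it reaches from about 0.425 to 0.875 m from the base axis. Payload 4.7 kg.
Tool frame: the origin (TCP) lies at the very end of the fingers, on their centre line; the grasp point (between the pads) lies 19 mm behind it; z points along the fingers, y is the line along which they close (so a half turn about z gives the same grasp; the last joint's range is limited). The gripper opens to 85 mm and grips with 20 to 120 N. Pads are 22 mm wide; open, the fingers measure 114 mm over their backs; the gripper's body (76 mm by 85 mm) begins 54 mm behind the grasp point. The pads swing forward as they close: fully open they stand 13 mm farther back than shut.
Start: joints at [1.166, 0.321, -0.07, 1.45, 0.023, 1.371, -0.057], TCP at [0.264, -0.594, 0.193] pointing down, gripper open.
Joint ranges: [-2.86, 2.86], [-0.3, 2.09], [-1.38, 1.24], [0.06, 2.45], [-1.56, 4.7], [0.09, 2.05], [-2.69, 2.69]. Speed limits (rad/s): [2.57, 2.57, 3.14, 3.14, 3.14, 3.14, 3.14].

### API

Orientations are given as a rotation vector (axis times angle).
In Python, from rig import readout, grab_frame, get_calibration, job gives the robot as it stands.
- The arm moves only by the tool move_arm, never from a script. Its argument "plan" is a list that holds one entry, the list of rows, each a list of 7 numbers: the shift along the tool's x, y, z scaled (see below), then the turn, a rotation vector about the tool's x, y, z scaled (see below), then the opening, from 0 (shut) to 1 (fully open). A call has 1 to 20 rows; each row shifts and turns the commanded pose from where the row before left it, along the tool's axes as they then stand; what a row does not reach is not made up. The controller multiplies each number of a shift by 2.5 cm and each number of a turn by 10 degrees. A row lasts 1/8 s, in which the tool goes at most 62.5 mm and 10.7 degrees, less where a joint would pass 70% of its speed; a pose out of reach is approached as far as the arm can. A call with a number of a shift or a turn outside -1 to 1 is refused whole. A call with a gripper value outside its range is refused whole. The fingers move at their own pace and stop on an object; "squeeze" is the grip in N (left out, the last holds). Time passes only in rows, so rows that do not move let the fingers close. It gives the time, the measured TCP pose, the force, the opening and the grip force at its end, in the units of the state.
- readout.observe(): the state, without advancing time (a new reading comes with each control period).
- grab_frame(name): name is "scene" or "top" or "wrist"; returns the picture (384x512x3 uint8, blue, green, red); there is no depth.
- get_calibration(name): a dict with "fx", "fy", "cx", "cy" (pixels), "R" (3x3) and "t" (3): a world point X has camera coordinates R X + t; the wrist camera has in their place "mount" (4x4, takes a point from camera to tool coordinates, whose origin is the TCP and whose axes are the flange's). Camera axes: x right, y down, z forward; pixel columns grow to the right and rows downward; lengths in m; the calibration is good to about 2 mm. A picture is of the moment at which its call begins: read the wrist's pose just before it. get_calibration takes no time and is no camera call.
- job.finish_job(): hands the job in; it is judged then, once.
The state is a dict: "time_s": time; "joint_pos": joint angles; "dq": joint speeds; "joint_efforts": joint torques, N m; "eef_pos": TCP position; "tool_rot": TCP orientation; "ft_force": force on the tool from outside, world axes, zero at the start; "torque": the same for the moment, N m; "finger_gap": opening from 0.0 (shut) to 1.0 (fully open); "finger_force": force on a finger pad.
Only numpy, scipy, OpenCV 4.12 (cv2) and the standard library are available. Lean on these libraries where they do the work, as an engineer would, in place of code of your own. Each camera call takes 0.05 s, during which the arm holds its last target. There are 200 camera calls.

### The job

Clear the ruler off the hanging frame first and lay it flat in the grey tray. Then move every card file from the cardboard box onto the frame's two rails, each hooked over both rails, hanging straight down and square across them, in the bay whose label has the colour of its tab. Leave the mug, the stapler and the pencil cup where they are.

Things in the scene. Friction and masses are not known exactly. Their poses are not given: they have to be found in the camera images.
- box: Open kraft-cardboard box, fixed to the desk: 174 (its x) x 350 (its y) x 115 mm high, walls 4 mm. Origin: centre of its underside. The files hang across it on the rims of its two long walls (wall centres at x = -85 and +85 mm, top at 115 mm), about 55 mm apart along y. Stands left or right, the frame on the other side.
- frame: Steel hanging frame, fixed to the desk: two parallel rails along its y, each 4 mm thick and 350 mm long, at x = -85 and +85 mm, their top edges 115 mm above the desk; open between the rails, nothing in the way down to 25 mm above the desk. Origin: on the desk, centre of the frame. The halves y < 0 and y > 0 are two bays of 175 mm, each marked by a coloured label.
- label_orange: Orange label plate, 30 x 155 x 4 mm, fixed outside the frame's +x rail, tipped so that it looks up and outward (to +x), below rail height. Origin: its centre, 122 mm in x from the frame's centre, 60 mm above the desk, mid-bay along y (frame y = -87.5 or +87.5 mm, swapped in some starts). Axes parallel to the frame's. Its bay reaches 87 mm either way along y.
- label_blue: Blue label plate, as the orange one, marking the other bay.
- ruler: Loose wooden ruler, 300 (its x) x 34 (its y) x 8 mm (z), 90 g, one long edge lined with steel. Origin: centre of its underside. At the start it lies across both rails of the frame.
- tray: Shallow grey desk tray, fixed: 110 (its x) x 350 (its y) x 16 mm high, walls and floor 4 mm. Origin: centre of its underside. Empty at the start.
- mug: White mug, 80 mm across, 90 mm high; stands by; origin: centre of its underside.
- stapler: Black stapler, 36 x 140 x 46 mm; stands by; origin: centre of its underside.
- pencup: Kraft pencil cup with pencils, 76 mm across, 160 mm high; stands by; origin: centre of its underside.
- orange1: Hanging card file, orange grip tab, 110 g; may be absent. Origin: middle of its lower edge. Steel hanger bar 85 to 93 mm above the origin, its underside rests on the rails (origin 30 mm above the desk when hung): 202 (x) x 8 mm (y); ends turned down 12 mm as hooks, inner faces at x = -95 and +95 mm: about 8 mm of play either way in x on the rails. Pocket: see orange2; tab: see orange3.
- orange2: As orange1; may be absent. Every file's pocket: stiff brown fibreboard hanging below the bar, 150 (x) x 6 (y) x 85 mm deep, from the origin up to the bar; 8 mm to spare on each side between the rails.
- orange3: As orange1; may be absent. Every file's grip tab: in the middle above the bar, 40 mm wide (x), 12 mm thick (y), from 93 to 138 mm above the origin. Pinch its top 25 mm from above, across the 12 mm. Neighbouring tabs are 55 mm away: open the fingers to about 40 mm at most, and hang files about 55 mm apart.
- blue1: Hanging card file like orange1, with a blue grip tab; may be absent. Pocket as told at orange2, tab at orange3.
- blue2: Hanging card file like orange1, with a blue grip tab; may be absent. Pocket as told at orange2, tab at orange3.
- blue3: Hanging card file like orange1, with a blue grip tab; may be absent. Pocket as told at orange2, tab at orange3.

How it is judged:
On the way, in this order (a step that is already met when the one before it is completed fails the run):
1. The ruler lies flat in the tray and is let go, while every file is still at the box (x of ruler in the frame of tray between -0.042 and 0.042 m and y of ruler in the frame of tray between -0.04 and 0.04 m and z of ruler in the frame of tray between -0.002 and 0.011 m and angle between ruler's own z axis and vertical below 0.1 rad and contact force between ruler and the fingers below 0.1 N and horizontal distance between each of orange1, orange2, orange3, blue1, blue2, blue3 and box below 0.17 m), for 0.2 s.
2. Every file present hangs on both rails in the bay of its colour (x of orange1 in the frame of frame between -0.0125 and 0.0125 m and z of orange1 in the frame of frame between 0.026 and 0.035 m and y of orange1 in the frame of label_orange between -0.085 and 0.085 m and angle between each of orange1, orange2, orange3, blue1, blue2, blue3's own z axis and vertical below 0.1 rad and angle between the x axis of each of orange1, orange2, orange3, blue1, blue2, blue3 and the x axis of frame, either way round below 0.15 rad and x of orange2 in the frame of frame between -0.0125 and 0.0125 m and z of orange2 in the frame of frame between 0.026 and 0.035 m and y of orange2 in the frame of label_orange between -0.085 and 0.085 m and x of orange3 in the frame of frame between -0.0125 and 0.0125 m and z of orange3 in the frame of frame between 0.026 and 0.035 m and y of orange3 in the frame of label_orange between -0.085 and 0.085 m and x of blue1 in the frame of frame between -0.0125 and 0.0125 m and z of blue1 in the frame of frame between 0.026 and 0.035 m and y of blue1 in the frame of label_blue between -0.085 and 0.085 m and x of blue2 in the frame of frame between -0.0125 and 0.0125 m and z of blue2 in the frame of frame between 0.026 and 0.035 m and y of blue2 in the frame of label_blue between -0.085 and 0.085 m and x of blue3 in the frame of frame between -0.0125 and 0.0125 m and z of blue3 in the frame of frame between 0.026 and 0.035 m and y of blue3 in the frame of label_blue between -0.085 and 0.085 m), for 0.2 s.
At the end, for the whole second after the job is handed in: Ruler flat in the tray (centre within 42 mm across, 40 mm along). Every file present: bar on both rails (-4/+5 mm), centred within 12.5 mm, upright within 0.1 rad, square within 0.15 rad, within 85 mm along the rails of the label of its colour. All at rest (all of step 2 and x of ruler in the frame of tray between -0.042 and 0.042 m and y of ruler in the frame of tray between -0.04 and 0.04 m and z of ruler in the frame of tray between -0.002 and 0.011 m and angle between ruler's own z axis and vertical below 0.1 rad and linear speed of each of orange1, orange2, orange3, blue1, blue2, blue3, ruler below 0.02 m/s); the robot touches nothing.
It fails at once if The mug, stapler or pencil cup is pushed more than 30 mm (distance of any of mug, stapler, pencup from where it was at the start of the episode above 0.03 m).
Of orange1, orange2, orange3, blue1, blue2, blue3 only 4 to 6 are there at a start; the rules pass over those that are not, and their reading is None.
At some moment in a run one of ruler may be knocked a few centimetres aside while the robot is not near it.
Once in a run the grip may slacken for a moment while it holds something.
It also fails if it takes over 210 s, if anything falls off the work surface, if the arm or the gripper's body presses on something with over 40 N, if the wrist force passes 120 N, or if a joint passes its speed limit or range.

## Working session

There is one attempt and no reset: what is moved stays moved. The work goes in short steps, Python scripts to look and compute and a tool call to move; the robot and the scene stay as the last step left them, time stands still between calls to the robot, and variables do not carry over. Pictures are saved under pics/ and viewed, at most 14 in all, crops included, and the job is handed in when it is done.

Besides the shell and the picture viewer there is one more tool, called in YAML: its name, and indented under it one key for each argument. move_arm: Moves the arm, as the interface text tells. Its arguments: {"type":"object","properties":{"plan":{"type":"array","items":{"type":"array","items":{"type":"array","items":{"type":"number"}}}},"squeeze":{"type":"number"}},"required":["plan"]}

```bash
ls; mkdir -p pics; cat > h.py <<'E'
import numpy as np,cv2
from rig import readout,grab_frame,get_calibration,job
from scipy.spatial.transform import Rotation as Ro
def cam(name,st=None):
    c=get_calibration(name)
    K=np.array([[c['fx'],0,c['cx']],[0,c['fy'],c['cy']],[0,0,1]])
    if name=='wrist':
        M=np.array(c['mount']);T=np.eye(4);T[:3,:3]=Ro.from_rotvec(st['tool_rot']).as_matrix();T[:3,3]=st['eef_pos']
        W=np.linalg.inv(T@M);return K,W[:3,:3],W[:3,3]
    return K,np.array(c['R']),np.array(c['t'])
def back(C,u,v,z):
    K,R,t=C;d=R.T@np.linalg.inv(K)@np.array([u,v,1.]);o=-R.T@t
    return o+d*(z-o[2])/d[2]
def proj(C,X):
    K,R,t=C;p=K@(R@np.array(X)+t);return p[:2]/p[2]
E
python3 - <<'E'
from h import *
s=readout.observe();print(s)
for n in('scene','top'):
    im=grab_frame(n);cv2.imwrite(f'pics/{n}0.png',im);cv2.imwrite(f'pics/{n}0b.png',cv2.resize(im,(800,600),interpolation=cv2.INTER_CUBIC))
    K,R,t=cam(n);print(n,-R.T@t,R[2],K[0])
print(get_calibration('wrist'))
E
```

```text
pics
{'time_s': 0.0, 'joint_pos': array([ 1.16609427,  0.32179972, -0.07011598,  1.45167518,  0.02256712,
        1.37080985, -0.05690111]), 'dq': array([-8.11040122e-05, -1.43482337e-03, -1.18974195e-04, -6.70376266e-04,
       -8.12711010e-04, -8.49021368e-04,  1.02849293e-03]), 'joint_efforts': array([-1.42617591e-04, -4.93589616e+01, -3.82412402e-01, -3.14335907e+01,
        1.28664274e-02,  1.14597371e-02, -1.34367926e-05]), 'eef_pos': array([ 0.26406309, -0.59326934,  0.19143884]), 'tool_rot': array([-3.07113898e+00, -6.52751560e-01,  7.09839298e-04]), 'ft_force': array([-0.6604757 ,  0.29670024,  0.45554609]), 'torque': array([-0.02774563,  0.03293466, -0.01254866]), 'finger_force': 0.0, 'finger_gap': 0.9991392156444477}
scene [1.06982353 0.75053981 0.84571233] [-0.3928609  -0.65992157 -0.64044035] [418.82283077   0.         255.42066495]
top [ 0.4782836  -0.02320747  1.04201949] [ 0.14627628  0.03763405 -0.98852766] [367.17650786   0.         249.7603958 ]
{'fx': 333.82344429315475, 'fy': 333.82344429315475, 'cx': 258.38989496047503, 'cy': 196.70727934609485, 'mount': array([[-3.54789882e-04, -9.58423267e-01, -2.85350162e-01,
         7.22118684e-02],
       [ 9.99999926e-01, -3.81993381e-04,  3.96757751e-05,
         8.11916038e-04],
       [-1.47028059e-04, -2.85350127e-01,  9.58423332e-01,
        -1.81612067e-01],
       [ 0.00000000e+00,  0.00000000e+00,  0.00000000e+00,
         1.00000000e+00]])}
```

View pics/top0b.png

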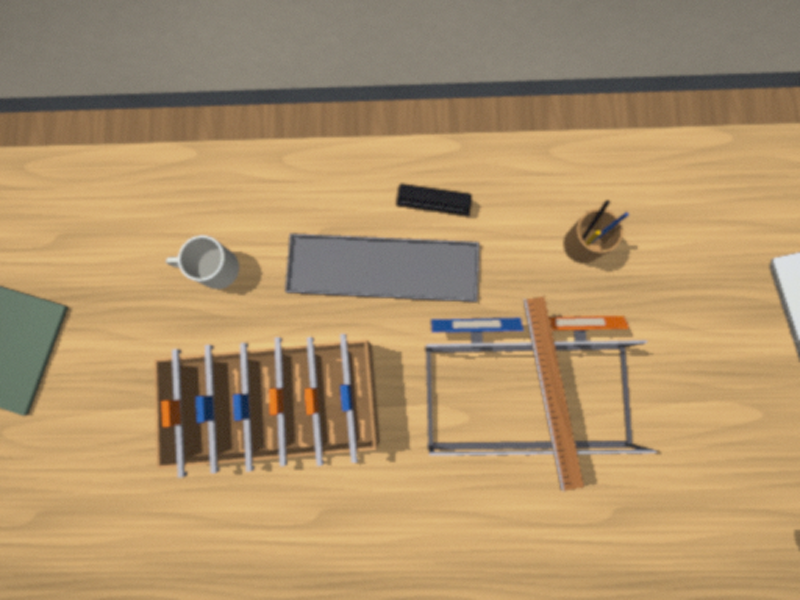

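View pics/scene0b.png

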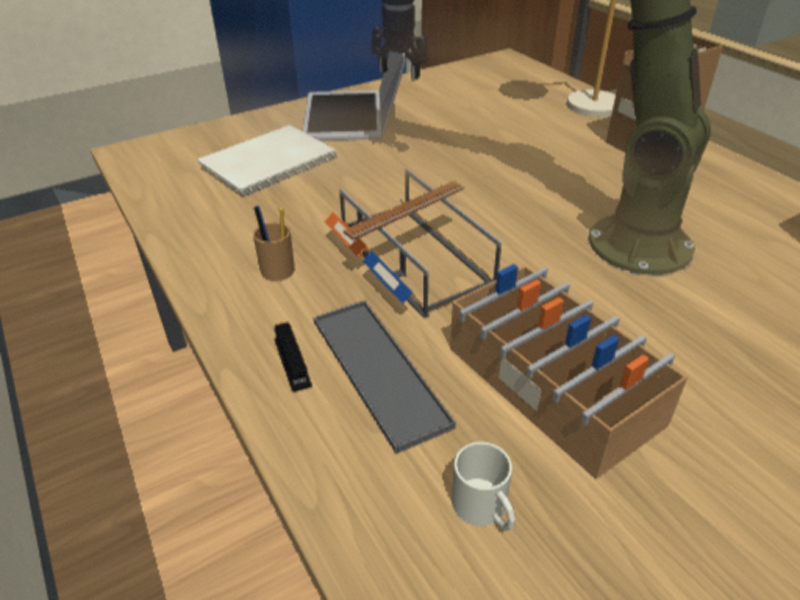

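The top view shows the box on the left (+y) with six files, tabs from left O, B, B, O, O, B. The frame is on the right, with the blue bay on its left half and orange on its right. The ruler crosses the frame from (536,300) to (571,488), and the tray's corners are (292,235), (480,242), (477,300) and (287,292).

```bash
python3 - <<'E'
from h import *
C=cam('top');k=512/800
def b(u,v,z): return back(C,(u+.5)*k-.5,(v+.5)*k-.5,z).round(4)
print('ruler',[b(*p,.123) for p in((527,300),(545,298),(561,489),(581,486))])
print('tray',[b(*p,.016) for p in((292,235),(480,242),(477,300),(287,292))])
print('rails',[b(*p,.115) for p in((427,348),(643,342),(430,451),(655,451))])
print('labels',[b(*p,.06) for p in((477,325),(589,323))])
print('box',[b(*p,.115) for p in((157,361),(371,343),(375,450),(159,464))])
print('bars',[[b(*p,.123) for p in q] for q in(((177,351),(181,473)),((209,347),(214,469)),((244,345),(249,468)),((280,340),(284,463)),((310,340),(320,461)),((344,337),(354,460)))])
print('tabs',[b(*p,.168) for p in((166,413),(199,408),(236,406),(272,401),(308,400),(343,396))])
im=cv2.imread('pics/top0.png')
a=cv2.resize(im[205:310,95:250],None,fx=5,fy=5,interpolation=cv2.INTER_CUBIC)
cv2.imwrite('pics/c1.png',a)
s=cv2.resize(im[185:320,262:425],None,fx=4.4,fy=4.4,interpolation=cv2.INTER_CUBIC)
cv2.imwrite('pics/c2.png',s)
E
```

```text
ruler [array([ 0.6063, -0.2072,  0.123 ]), array([ 0.609, -0.236,  0.123]), array([ 0.314 , -0.2445,  0.123 ]), array([ 0.3182, -0.275 ,  0.123 ])]
tray [array([0.7513, 0.1968, 0.016 ]), array([ 0.7297, -0.1489,  0.016 ]), array([ 0.623 , -0.1396,  0.016 ]), array([0.6446, 0.2048, 0.016 ])]
rails [array([ 0.5326, -0.0455,  0.115 ]), array([ 0.5365, -0.3881,  0.115 ]), array([ 0.3713, -0.0464,  0.115 ]), array([ 0.3681, -0.3934,  0.115 ])]
labels [array([ 0.5736, -0.133 ,  0.06  ]), array([ 0.5736, -0.3222,  0.06  ])]
box [array([0.5186, 0.3956, 0.115 ]), array([0.5422, 0.0447, 0.115 ]), array([0.3737, 0.04  , 0.115 ]), array([0.3553, 0.3848, 0.115 ])]
bars [[array([0.5339, 0.3597, 0.123 ]), array([0.3423, 0.3455, 0.123 ])], [array([0.5395, 0.3073, 0.123 ]), array([0.348 , 0.2931, 0.123 ])], [array([0.5418, 0.25  , 0.123 ]), array([0.349 , 0.2376, 0.123 ])], [array([0.5489, 0.1914, 0.123 ]), array([0.3561, 0.1824, 0.123 ])], [array([0.5481, 0.1427, 0.123 ]), array([0.3587, 0.1257, 0.123 ])], [array([0.552 , 0.0876, 0.123 ]), array([0.3597, 0.0724, 0.123 ])]]
tabs [array([0.4374, 0.3541, 0.168 ]), array([0.4443, 0.3035, 0.168 ]), array([0.4465, 0.2468, 0.168 ]), array([0.4533, 0.1918, 0.168 ]), array([0.4541, 0.137 , 0.168 ]), array([0.4593, 0.0839, 0.168 ])]
```

View pics/c2.png

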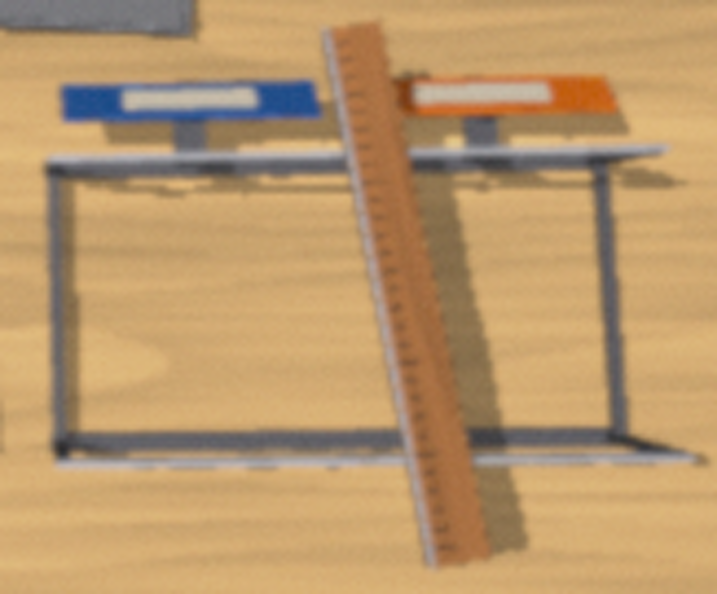

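View pics/c1.png

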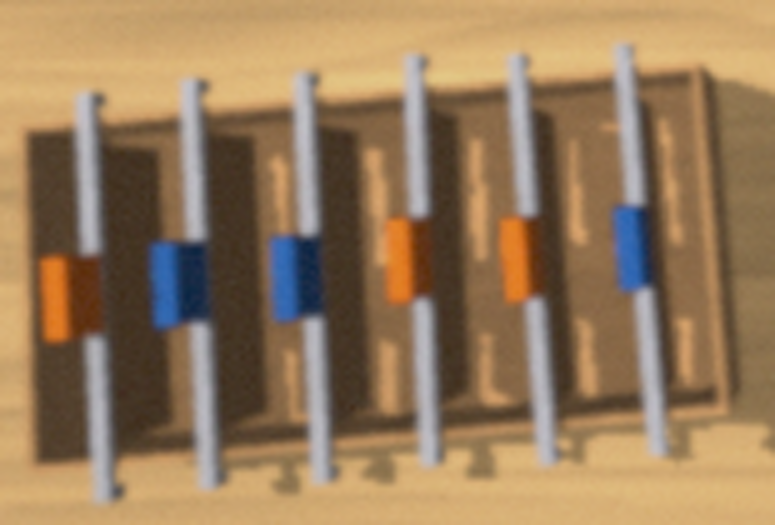

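The crops agree: three orange and three blue files, a frame square to the world axes, and a slightly turned box. I'll move above the ruler and look from the wrist.

move_arm:
  plan:
    - [[0,0,-0.6,0,0,0.82,1],[0,0,-0.6,0,0,0.82,1],[0.6,-0.81,-0.6,0,0,0,1],[0.6,-0.81,-0.6,0,0,0,1],[0.6,-0.81,0,0,0,0,1],[0.6,-0.81,0,0,0,0,1],[0.6,-0.81,0,0,0,0,1],[0.6,-0.81,0,0,0,0,1],[0.6,-0.81,0,0,0,0,1],[0.6,-0.81,0,0,0,0,1],[0.6,-0.81,0,0,0,0,1],[0.6,-0.81,0,0,0,0,1],[0.6,-0.81,0,0,0,0,1],[0.6,-0.81,0,0,0,0,1],[0.6,-0.81,0,0,0,0,1],[0.6,-0.81,0,0,0,0,1],[0.6,-0.81,0,0,0,0,1],[0.6,-0.81,0,0,0,0,1],[0,0,0,0,0,0,1]]
  squeeze: 60

```text
time_s: 2.48
eef_pos: [0.4601, -0.2372, 0.2522]
tool_rot: [-3.134, -0.218, 0.001]
ft_force: [-0.8, -0.3, -0.5]
finger_gap: 0.997
finger_force: 0.0
```

```bash
cat >> h.py <<'E'
def plan(x=None,y=None,z=None,yaw=None):
    s=readout.observe();R=Ro.from_rotvec(s['tool_rot']).as_matrix();p=s['eef_pos']
    cur=np.arctan2(R[1,0],R[0,0]);yaw=cur if yaw is None else yaw
    T=np.array([[np.cos(yaw),np.sin(yaw),0],[np.sin(yaw),-np.cos(yaw),0],[0,0,-1]]).T
    tgt=np.array([p[i] if v is None else v for i,v in enumerate((x,y,z))])
    print('t',round(s['time_s'],2),'pos',p.round(4),'yaw',cur.round(3),'tilt',R[:,2].round(3),'gap',round(s['finger_gap'],3),'F',s['ft_force'].round(1),round(s['finger_force'],1))
    print(' shift units',(T.T@(tgt-p)/.025).round(2),'turn units',(Ro.from_matrix(R.T@T).as_rotvec()/np.radians(10)).round(2))
def snap(name,fn,crop=None,f=1):
    s=readout.observe();im=grab_frame(name)
    if crop: a,b,c,d=crop;im=im[b:d,a:c]
    cv2.imwrite('pics/'+fn,cv2.resize(im,None,fx=f,fy=f,interpolation=cv2.INTER_CUBIC));return cam(name,s)
E
python3 - <<'E'
from h import *
plan(.462,-.2407,.105,.131)
C=snap('wrist','w1.png',f=1.5);np.save('w1.npy',np.array([*map(np.array,C[:2])]));np.save('w1t.npy',C[2])
E
```

```text
t 2.48 pos [ 0.4601 -0.2372  0.2522] yaw 0.139 tilt [-0.  0. -1.] gap 0.997 F [-0.8 -0.3 -0.5] 0.0
 shift units [0.06 0.15 5.89] turn units [-0.    0.    0.05]
```

View pics/w1.png

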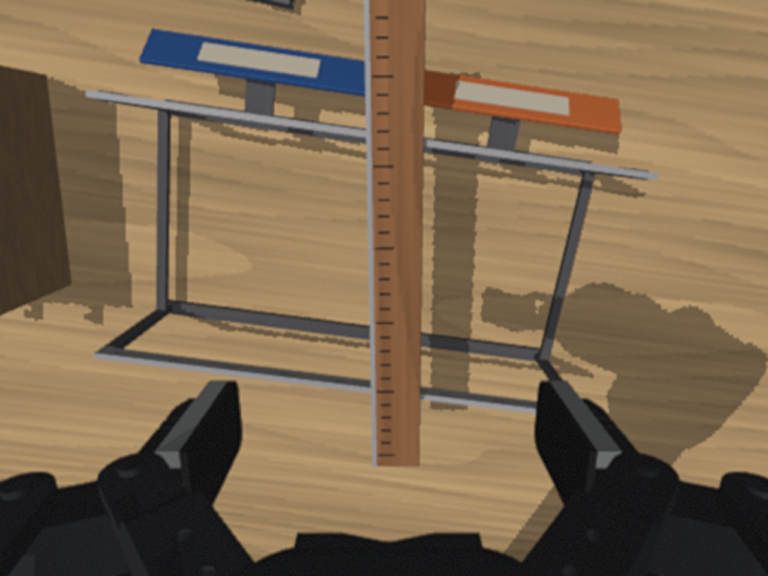

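The ruler runs nearly vertically, its near end at (376..420, 465). The +x rail runs from (87,94) to (655,176), and the −x rail's left end is at (97,353).

```bash
python3 - <<'E'
from h import *
A=np.load('w1.npy');C=(A[0],A[1],np.load('w1t.npy'))
b=lambda u,v,z:back(C,(u+.5)/1.5-.5,(v+.5)/1.5-.5,z).round(4)
print('ruler',b(376,465,.123),b(420,465,.123),b(369,100,.123),b(426,100,.123))
print('rails',b(87,94,.115),b(655,176,.115),b(97,353,.115),b(536,408,.115))
print('labels',b(141,62,.053),b(150,31,.067),b(620,132,.053),b(620,99,.067))
plan(.462,-.2407,.105,.131)
E
```

```text
ruler [ 0.3128 -0.25    0.123 ] [ 0.3172 -0.2814  0.123 ] [ 0.5559 -0.2137  0.123 ] [ 0.5605 -0.2464  0.123 ]
rails [ 0.5367 -0.0472  0.115 ] [ 0.5374 -0.3945  0.115 ] [ 0.3692 -0.0487  0.115 ] [ 0.3697 -0.3572  0.115 ]
labels [ 0.5639 -0.0499  0.053 ] [ 0.5825 -0.0623  0.067 ] [ 0.5649 -0.3929  0.053 ] [ 0.5846 -0.381   0.067 ]
t 2.52 pos [ 0.4593 -0.2393  0.2522] yaw 0.136 tilt [-0.001 -0.001 -1.   ] gap 1.002 F [-0.5 -0.3  0.1] 0.0
 shift units [0.1  0.07 5.89] turn units [0.   0.01 0.03]
```

move_arm:
  plan:
    - [[0.13,0.14,0.8,0,0,0,1],[0,0,0.8,0,0,0,1],[0,0,0.8,0,0,0,1],[0,0,0.8,0,0,0,1],[0,0,0.8,0,0,0,1],[0,0,0.8,0,0,0,1],[0,0,0.8,0,0,0,1],[0,0,0.6,0,0,0,1],[0,0,0,0,0,0,0],[0,0,0,0,0,0,0],[0,0,0,0,0,0,0],[0,0,0,0,0,0,0],[0,0,0,0,0,0,0],[0,0,0,0,0,0,0]]
  squeeze: 70

```text
time_s: 4.28
eef_pos: [0.4631, -0.244, 0.0976]
tool_rot: [3.134, 0.208, 0.0]
ft_force: [0.5, 0.4, -0.1]
finger_gap: -0.0
finger_force: 0.0
```

```bash
python3 - <<'E'
from h import *
plan()
snap('wrist','w2.png')
snap('scene','s2.png')
cv2.imwrite('pics/m2.png',np.hstack([cv2.imread('pics/w2.png')[:,:400],cv2.imread('pics/s2.png')[60:444,100:500]]))
E
```

```text
t 4.28 pos [ 0.4631 -0.244   0.0976] yaw 0.133 tilt [ 0. -0. -1.] gap -0.0 F [ 0.5  0.4 -0.1] 0.0
 shift units [0. 0. 0.] turn units [ 0. -0. -0.]Traceback (most recent call last):
  File "<stdin>", line 5, in <module>
    return _nx.concatenate(arrs, 1, dtype=dtype, casting=casting)
           ~~~~~~~~~~~~~~~^^^^^^^^^^^^^^^^^^^^^^^^^^^^^^^^^^^^^^^
ValueError: all the input array dimensions except for the concatenation axis must match exactly, but along dimension 0, the array at index 0 has size 384 and the array at index 1 has size 324
```

```bash
python3 - <<'E'
from h import *
cv2.imwrite('pics/m2.png',np.hstack([cv2.imread('pics/w2.png')[:,60:440],cv2.imread('pics/s2.png')[:,90:490]]))
E
```

```text
(no output)
```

View pics/m2.png

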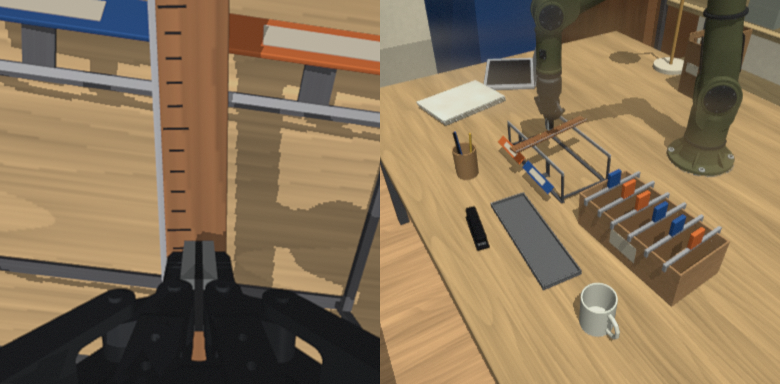

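```bash
python3 - <<'E'
from h import *
C=cam('scene');p=readout.observe()['eef_pos'];print(proj(C,p),proj(C,p+[0,0,.02]),proj(cam('wrist',readout.observe()),p+[0,0,.02]))
a=cv2.resize(cv2.imread('pics/w2.png')[180:350,170:350],(510,482),interpolation=cv2.INTER_CUBIC)
b=cv2.resize(cv2.imread('pics/s2.png')[95:190,210:265],(280,482),interpolation=cv2.INTER_CUBIC)
cv2.imwrite('pics/m3.png',np.hstack([a,b]))
E
```

```text
[258.49666073 138.58019159] [258.45611483 133.36158158] [256.65430191 241.08318787]
```

View pics/m3.png

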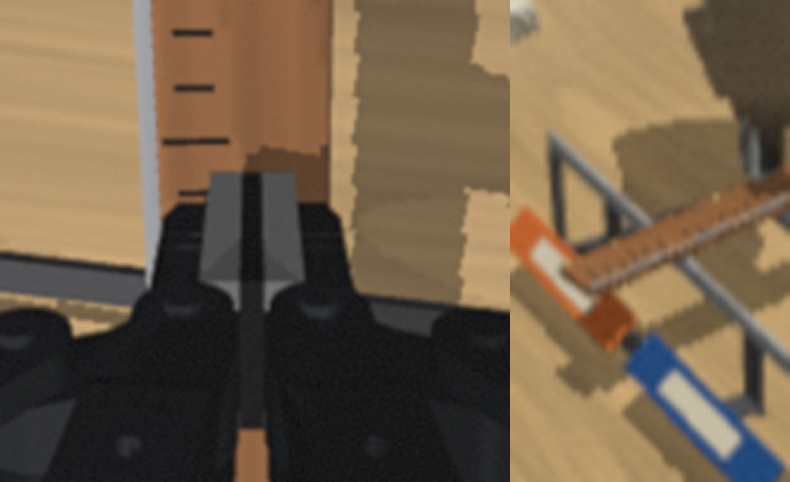

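The closed fingers seem to end about 20 mm short of the reported TCP, just above the ruler. I'll check that against the start picture.

```bash
python3 - <<'E'
from h import *
C=cam('scene');R=Ro.from_rotvec([-3.07113898e+00,-6.52751560e-01,7e-4]).as_matrix();p=np.array([.26406,-.59327,.19144])
for s in(0,.013,.033,.05):
  for y in(-.05,.05): print(s,y,(proj(C,p+R@[0,y,-s])*1.5625).round(1))
a=cv2.resize(cv2.imread('pics/scene0.png')[0:70,220:300],(800,600))
cv2.imwrite('pics/c3.png',cv2.resize(cv2.imread('pics/scene0.png')[0:60,220:300],(800,600),interpolation=cv2.INTER_CUBIC))
E
```

```text
0 -0.05 [414.9 100.7]
0 0.05 [381.8  91.9]
0.013 -0.05 [414.9  95.5]
0.013 0.05 [381.6  86.8]
0.033 -0.05 [415.   87.5]
0.033 0.05 [381.4  78.9]
0.05 -0.05 [415.   80.6]
0.05 0.05 [381.2  72.2]
```

View pics/c3.png

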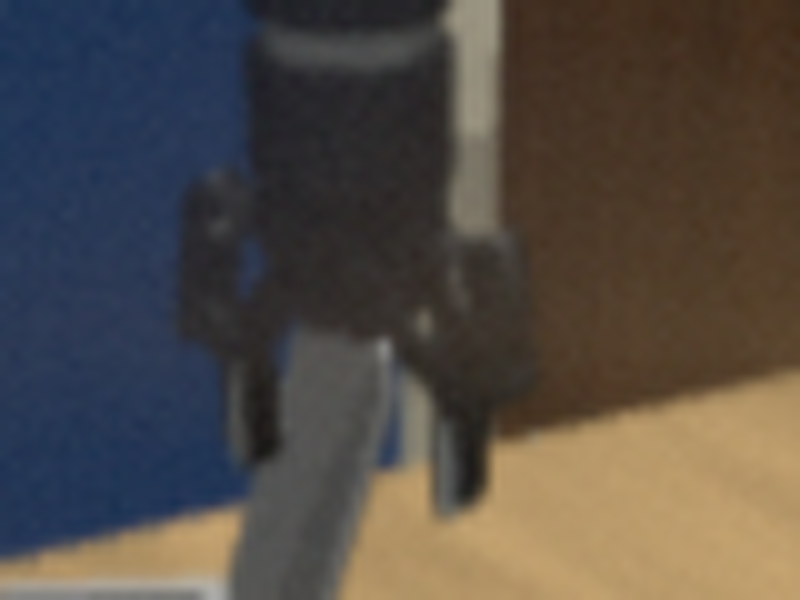

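The start picture shows the finger ends about 37 mm short of the reported TCP, so I closed above the ruler. I'll open, go 30 mm lower and close again.

move_arm:
  plan:
    - [[0,0,0,0,0,0,1],[0,0,0,0,0,0,1],[0,0,0,0,0,0,1],[0,0,0,0,0,0,1],[0,0,0,0,0,0,1],[0,0,0.3,0,0,0,1],[0,0,0.3,0,0,0,1],[0,0,0.3,0,0,0,1],[0,0,0.3,0,0,0,1],[0,0,0,0,0,0,0],[0,0,0,0,0,0,0],[0,0,0,0,0,0,0],[0,0,0,0,0,0,0],[0,0,0,0,0,0,0],[0,0,0,0,0,0,0]]
  squeeze: 70

```text
time_s: 6.25
eef_pos: [0.4637, -0.2442, 0.0682]
tool_rot: [3.134, 0.208, 0.002]
ft_force: [-0.3, 0.5, 5.8]
finger_gap: 0.377
finger_force: 70.0
```

move_arm:
  plan:
    - [[0,0,-0.5,0,0,0,0],[0,0,-1,0,0,0,0],[0,0,-1,0,0,0,0],[0,0,-1,0,0,0,0],[0,0,-1,0,0,0,0],[0,0,-1,0,0,0,0],[0,0,0,0,0,-0.8,0],[0,0,0,0,0,-0.8,0],[0,0,0,0,0,-0.8,0],[0,0,0,0,0,-0.8,0],[0,0,0,0,0,-0.8,0],[0,0,0,0,0,-0.8,0],[0,0,0,0,0,-0.8,0],[0,0,0,0,0,-0.8,0],[0,0,0,0,0,-0.8,0],[0,0,0,0,0,-0.7,0],[0,0,0,0,0,0,0]]
  squeeze: 70

```text
time_s: 8.38
eef_pos: [0.4627, -0.2439, 0.2049]
tool_rot: [-2.288, -2.152, 0.001]
ft_force: [-0.3, -0.7, -1.4]
finger_gap: 0.379
finger_force: 69.6
```

```bash
python3 -c "
from h import *
plan(.687,.028,.2,1.509)"
```

```text
t 8.38 pos [ 0.4627 -0.2439  0.2049] yaw 1.51 tilt [-0.001  0.    -1.   ] gap 0.379 F [-0.3 -0.7 -1.4] 69.6
 shift units [11.41  8.28  0.2 ] turn units [-0.   -0.    0.01]
```

move_arm:
  plan:
    - [[0.4,0.3,0,0,0,0,0],[0.85,0.61,0,0,0,0,0],[0.85,0.61,0,0,0,0,0],[0.85,0.61,0,0,0,0,0],[0.85,0.61,0,0,0,0,0],[0.85,0.61,0,0,0,0,0],[0.85,0.61,0,0,0,0,0],[0.85,0.61,0,0,0,0,0],[0.85,0.61,0,0,0,0,0],[0.85,0.61,0,0,0,0,0],[0.85,0.61,0,0,0,0,0],[0.85,0.61,0,0,0,0,0],[0.85,0.61,0,0,0,0,0],[0.8,0.65,0,0,0,0,0],[0,0,1,0,0,0,0],[0,0,1,0,0,0,0],[0,0,1,0,0,0,0],[0,0,1,0,0,0,0],[0,0,1,0,0,0,0],[0,0,0,0,0,0,0]]

```text
time_s: 10.88
eef_pos: [0.6845, 0.0289, 0.0774]
tool_rot: [-2.284, -2.151, 0.005]
ft_force: [0.7, -0.2, -0.8]
finger_gap: 0.381
finger_force: 72.3
```

```bash
python3 - <<'E'
from h import *
plan(.687,.028,-.02,1.509)
C=snap('wrist','w4.png',f=1.5)
E
```

```text
t 10.88 pos [0.6845 0.0289 0.0774] yaw 1.511 tilt [-0.005  0.    -1.   ] gap 0.381 F [ 0.7 -0.2 -0.8] 72.3
 shift units [-0.03  0.1   3.9 ] turn units [-0.03 -0.    0.01]
```

View pics/w4.png

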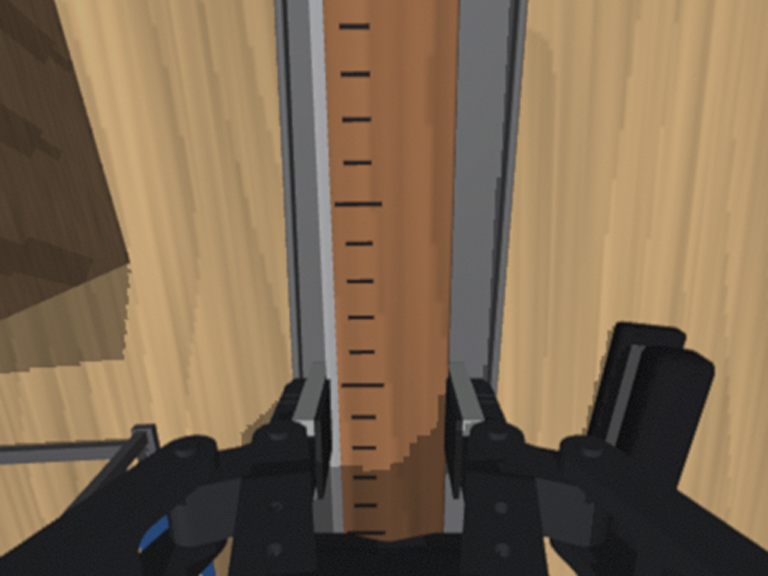

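The ruler is held squarely over the tray, between its edges at x≈285 and 520. Lowering.

move_arm:
  plan:
    - [[0,0.1,0.6,0,0,0,0],[0,0,0.6,0,0,0,0],[0,0,0.6,0,0,0,0],[0,0,0.6,0,0,0,0],[0,0,0.6,0,0,0,0],[0,0,0.5,0,0,0,0],[0,0,0.3,0,0,0,0],[0,0,0.1,0,0,0,0],[0,0,0.1,0,0,0,0],[0,0,0,0,0,0,0],[0,0,0,0,0,0,0]]

```text
time_s: 12.3
eef_pos: [0.6892, 0.0281, -0.0195]
tool_rot: [2.286, 2.154, 0.001]
ft_force: [-0.5, -0.1, -1.8]
finger_gap: 0.371
finger_force: 72.3
```

move_arm:
  plan:
    - [[0,0,0.08,0,0,0,0],[0,0,0.08,0,0,0,0],[0,0,0.08,0,0,0,0],[0,0,0.08,0,0,0,0],[0,0,0,0,0,0,0]]

```text
time_s: 12.92
eef_pos: [0.6886, 0.028, -0.0283]
tool_rot: [-2.286, -2.154, 0.001]
ft_force: [0.3, 0.3, -0.5]
finger_gap: 0.379
finger_force: 72.3
```

move_arm:
  plan:
    - [[0,0,0.08,0,0,0,0],[0,0,0.06,0,0,0,0],[0,0,0,0,0,0,0],[0,0,0,0,0,0,0.6],[0,0,0,0,0,0,0.6],[0,0,0,0,0,0,0.6],[0,0,0,0,0,0,0.6],[0,0,-0.3,0,0,0,0.6],[0,0,-0.6,0,0,0,0.6],[0,0,-1,0,0,0,0.6],[0,0,-1,0,0,0,0.6],[0,0,-1,0,0,0,0.6],[0,0,-1,0,0,0,0.6],[0,0,-1,0,0,0,0.6],[0,0,-1,0,0,0,0.6],[0,0,-1,0,0,0,0.6],[0,0,-1,0,0,0,0.6],[0,0,-0.6,0,0,0,0.45],[0,0,0,0,0,0,0.45]]

```text
time_s: 15.3
eef_pos: [0.6896, 0.0283, 0.2079]
tool_rot: [2.285, 2.153, 0.003]
ft_force: [-1.0, 0.1, 0.1]
finger_gap: 0.45
finger_force: 0.0
```

```bash
python3 - <<'E'
from h import *
plan(.4593,.0839,.2,.08)
snap('top','t5.png',crop=(80,120,440,320),f=2.2)
E
```

```text
t 15.3 pos [0.6896 0.0283 0.2079] yaw 1.511 tilt [ 0.003  0.    -1.   ] gap 0.45 F [-1.   0.1  0.1] 0.0
 shift units [-9.01 -2.95  0.32] turn units [ 0.01 -0.01  8.2 ]
```

View pics/t5.png

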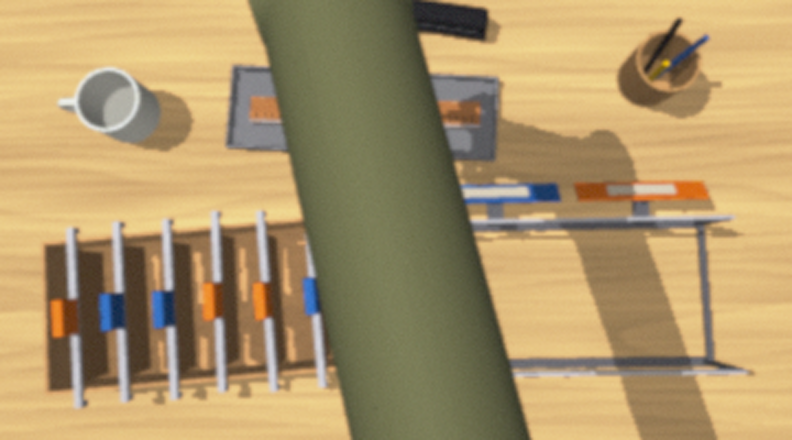

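The ruler is lying flat in the tray. Next, precise file positions from the enlarged crop points.

```bash
python3 - <<'E'
from h import *
C=cam('top')
b=lambda p,z:back(C,95+(p[0]+.5)/5-.5,205+(p[1]+.5)/5-.5,z)
T=[(56,299),(165,285),(288,279),(401,261),(517,259),(628,248)]
B=[((88,95),(105,500)),((193,82),(210,487)),((305,75),(322,480)),((415,58),(430,463)),((517,57),(547,462)),((624,48),(657,455))]
for t,(e,f) in zip(T,B):
    e,f=b(e,.123),b(f,.123);d=e-f
    print('tab',b(t,.168)[:2].round(4),'bar',((e+f)/2)[:2].round(4),'yaw',np.arctan2(d[1],d[0]).round(3),np.linalg.norm(d).round(3))
plan(.461,.083,.2,.08)
E
```

```text
tab [0.4368 0.3547] bar [0.4368 0.3538] yaw 0.084 0.199
tab [0.4427 0.3024] bar [0.4425 0.3009] yaw 0.075 0.199
tab [0.4448 0.2435] bar [0.4452 0.2445] yaw 0.066 0.199
tab [0.4525 0.1897] bar [0.4529 0.1899] yaw 0.052 0.199
tab [0.4527 0.1345] bar [0.4527 0.1352] yaw 0.081 0.199
tab [0.4571 0.0819] bar [0.4559 0.0812] yaw 0.079 0.199
t 15.35 pos [0.6889 0.0282 0.2063] yaw 1.511 tilt [ 0.001 -0.    -1.   ] gap 0.447 F [-0.1 -0.5 -0.5] 0.0
 shift units [-8.91 -2.91  0.25] turn units [ 0.  -0.   8.2]
```

move_arm:
  plan:
    - [[0,0,0,0,0,0.91,0.45],[0,0,0,0,0,0.91,0.45],[0,0,0,0,0,0.91,0.45],[0,0,0,0,0,0.91,0.45],[0,0,0,0,0,0.91,0.45],[0,0,0,0,0,0.91,0.45],[0,0,0,0,0,0.91,0.45],[0,0,0,0,0,0.91,0.45],[0,0,0,0,0,0.91,0.45],[-0.9,-0.28,0,0,0,0,0.45],[-0.9,-0.28,0,0,0,0,0.45],[-0.9,-0.28,0,0,0,0,0.45],[-0.9,-0.28,0,0,0,0,0.45],[-0.9,-0.28,0,0,0,0,0.45],[-0.9,-0.28,0,0,0,0,0.45],[-0.9,-0.28,0,0,0,0,0.45],[-0.9,-0.28,0,0,0,0,0.45],[-0.9,-0.28,0,0,0,0,0.45],[-0.9,-0.28,0,0,0,0,0.45],[0,0,0,0,0,0,0.45]]

```text
time_s: 17.85
eef_pos: [0.4574, 0.0796, 0.2051]
tool_rot: [3.138, 0.13, -0.002]
ft_force: [0.4, 0.9, -0.2]
finger_gap: 0.451
finger_force: 0.0
```

```bash
python3 - <<'E'
from h import *
plan(.458,.0797,.104,.079)
s=readout.observe();C=snap('wrist','w6.png',f=1.5)
K=cam('wrist',s)
for q in((.458,.0797),(.454,.133),(.454,.188),(.4465,.242)): print((proj(K,[*q,.168])*1.5).round())
E
```

```text
t 17.85 pos [0.4574 0.0796 0.2051] yaw 0.083 tilt [-0.001 -0.001 -1.   ] gap 0.451 F [ 0.4  0.9 -0.2] 0.0
 shift units [ 0.03 -0.    4.05] turn units [0.   0.01 0.02]
[385. 309.]
[269. 308.]
[148. 299.]
[ 30. 305.]
```

View pics/w6.png

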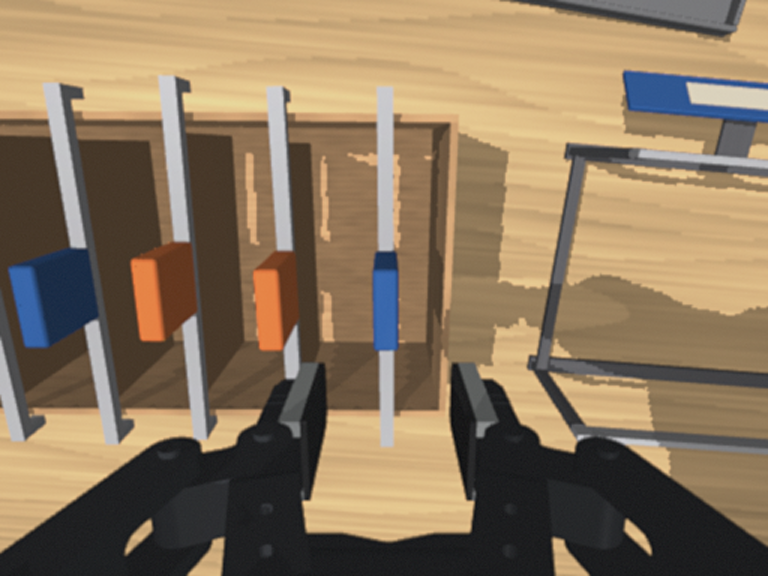

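The predicted tab tops, (385,309) for the right blue and (269,308) for its orange neighbour, match the picture. I'll grip the blue file and lift it.

move_arm:
  plan:
    - [[0,0,0.7,0,0,0,0.45],[0,0,0.7,0,0,0,0.45],[0,0,0.7,0,0,0,0.45],[0,0,0.7,0,0,0,0.45],[0,0,0.7,0,0,0,0.45],[0,0,0.55,0,0,0,0.45],[0,0,0,0,0,0,0],[0,0,0,0,0,0,0],[0,0,0,0,0,0,0],[0,0,0,0,0,0,0],[0,0,-0.2,0,0,0,0],[0,0,-0.6,0,0,0,0],[0,0,-0.95,0,0,0,0],[0,0,-0.95,0,0,0,0],[0,0,-0.95,0,0,0,0],[0,0,-0.95,0,0,0,0],[0,0,-0.95,0,0,0,0],[0,0,-0.95,0,0,0,0],[0,0,0,0,0,0,0]]
  squeeze: 70

```text
time_s: 20.27
eef_pos: [0.4602, 0.0798, 0.2699]
tool_rot: [-3.139, -0.129, -0.008]
ft_force: [-0.3, -0.4, -2.3]
finger_gap: 0.125
finger_force: 69.6
```

```bash
python3 - <<'E'
from h import *
plan(.4528,-.186,.264,0)
snap('wrist','w7.png',f=1.5)
E
```

```text
t 20.27 pos [0.4602 0.0798 0.2699] yaw 0.082 tilt [ 0.005  0.    -1.   ] gap 0.125 F [-0.3 -0.4 -2.3] 69.6
 shift units [-0.3  10.63  0.24] turn units [-0.   -0.03  0.47]
```

View pics/w7.png

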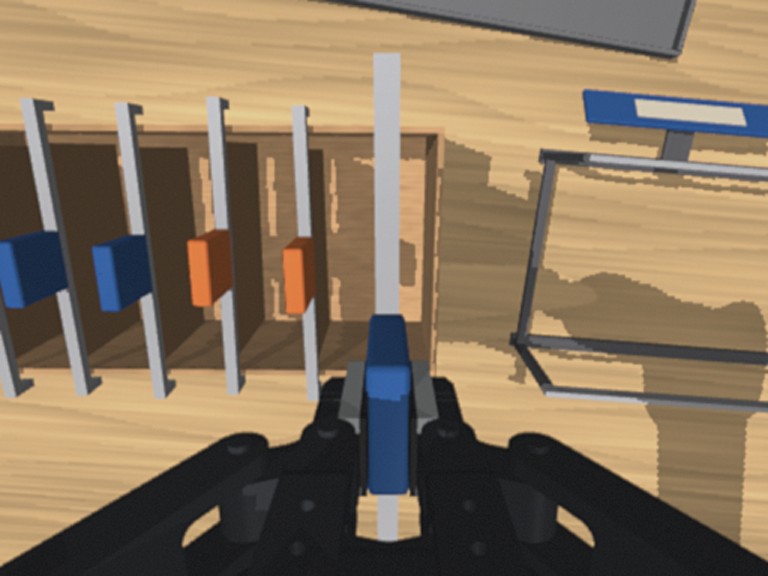

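The blue file hangs straight in the fingers. Carrying it to the frame at y = −0.186.

move_arm:
  plan:
    - [[0,0.5,0,0,0,0.47,0],[-0.02,0.85,0,0,0,0,0],[-0.02,0.85,0,0,0,0,0],[-0.02,0.85,0,0,0,0,0],[-0.02,0.85,0,0,0,0,0],[-0.02,0.85,0,0,0,0,0],[-0.02,0.85,0,0,0,0,0],[-0.02,0.85,0,0,0,0,0],[-0.02,0.85,0,0,0,0,0],[-0.02,0.85,0,0,0,0,0],[-0.02,0.85,0,0,0,0,0],[-0.02,0.85,0,0,0,0,0],[-0.05,0.75,0,0,0,0,0],[0,0,0,0,0,0,0],[0,0,0.5,0,0,0,0],[0,0,0.5,0,0,0,0],[0,0,0,0,0,0,0]]

```text
time_s: 22.45
eef_pos: [0.4523, -0.1845, 0.2405]
tool_rot: [-3.141, -0.002, 0.005]
ft_force: [0.5, 0.5, 0.3]
finger_gap: 0.12
finger_force: 69.4
```

```bash
python3 - <<'E'
from h import *
plan(.4528,-.186,.104,0)
E
```

```text
t 22.45 pos [ 0.4523 -0.1845  0.2405] yaw 0.001 tilt [-0.003  0.001 -1.   ] gap 0.12 F [0.5 0.5 0.3] 69.4
 shift units [0.02 0.06 5.46] turn units [-0.01  0.02  0.01]
```

move_arm:
  plan:
    - [[0,0.05,0.7,0,0,0,0],[0,0,0.7,0,0,0,0],[0,0,0.7,0,0,0,0],[0,0,0.7,0,0,0,0],[0,0,0.6,0,0,0,0],[0,0,0.5,0,0,0,0],[0,0,0.4,0,0,0,0],[0,0,0.4,0,0,0,0],[0,0,0.3,0,0,0,0],[0,0,0.2,0,0,0,0],[0,0,0.1,0,0,0,0],[0,0,0,0,0,0,0]]

```text
time_s: 23.95
eef_pos: [0.4532, -0.1869, 0.1098]
tool_rot: [3.141, -0.0, 0.0]
ft_force: [0.0, -0.5, -0.1]
finger_gap: 0.122
finger_force: 69.5
```

```bash
python3 - <<'E'
from h import *
plan(.4528,-.186,.104,0)
snap('wrist','w8.png',f=1.5)
E
```

```text
t 23.95 pos [ 0.4532 -0.1869  0.1098] yaw -0.0 tilt [ 0. -0. -1.] gap 0.122 F [ 0.  -0.5 -0.1] 69.5
 shift units [-0.02 -0.03  0.23] turn units [ 0. -0. -0.]
```

View pics/w8.png

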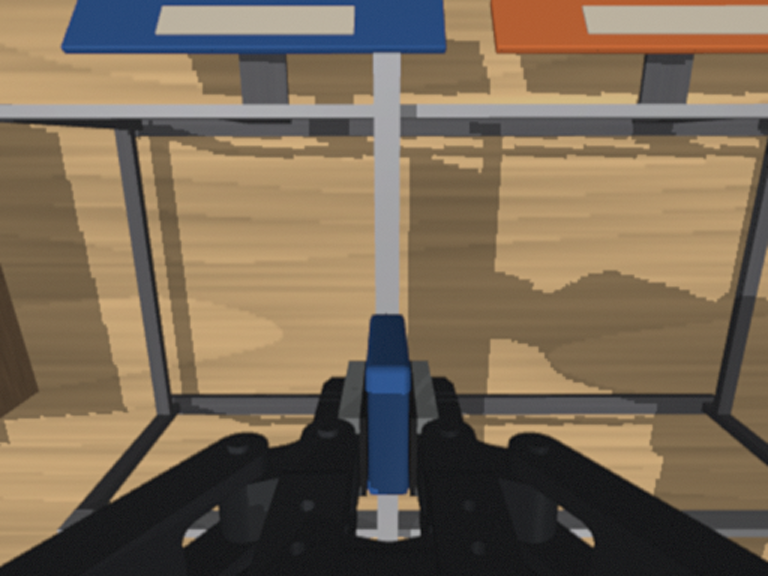

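The bar lies square over the +x rail, inside the blue bay (bay boundary at column 468). Releasing.

move_arm:
  plan:
    - [[0,0,0.12,0,0,0,0],[0,0,0,0,0,0,0],[0,0,0,0,0,0,0.45],[0,0,0,0,0,0,0.45],[0,0,0,0,0,0,0.45],[0,0,0,0,0,0,0.45],[0,0,-0.5,0,0,0,0.45],[0,0,-0.9,0,0,0,0.45],[0,0,-0.9,0,0,0,0.45],[0,0,-0.9,0,0,0,0.45],[0,0,-0.9,0,0,0,0.45],[0,0,0,0,0,0,0.45]]

```text
time_s: 25.5
eef_pos: [0.4546, -0.1873, 0.2118]
tool_rot: [3.14, -0.0, 0.007]
ft_force: [0.3, 0.1, 0.2]
finger_gap: 0.451
finger_force: 0.0
```

```bash
cat >> h.py <<'E'
def tabs(fn):
    # near-top tab blobs in the wrist view, back-projected at tab-top height from the brightest (top) face
    s=readout.observe();im=grab_frame('wrist');cv2.imwrite('pics/'+fn,im);C=cam('wrist',s)
    h=cv2.cvtColor(im,cv2.COLOR_BGR2HSV)
    for n,lo,hi in(('blue',(100,140,150),(125,255,255)),('orange',(3,190,190),(15,255,255))):
        k,_,st,ce=cv2.connectedComponentsWithStats(cv2.inRange(h,lo,hi))
        for i in range(1,k):
            if st[i,4]>60:
                x,y,w,hh=st[i,:4];print(n,st[i].tolist(),back(C,x+w/2-.5,y+hh/2-.5,.168).round(4)[:2])
E
python3 - <<'E'
from h import *
plan(.454,.133,.2,.081)
tabs('w9.png')
E
```

```text
t 25.5 pos [ 0.4546 -0.1873  0.2118] yaw -0.0 tilt [ 0.004 -0.002 -1.   ] gap 0.451 F [0.3 0.1 0.2] 0.0
 shift units [  1.01 -12.77   0.47] turn units [ 0.01 -0.02 -0.46]
```

```bash
python3 - <<'E'
from h import *
im=cv2.imread('pics/w9.png');h=cv2.cvtColor(im,cv2.COLOR_BGR2HSV)
s=readout.observe();C=cam('wrist',s);p=proj(C,[.4535,-.187,.168]);print(p)
for d in(-20,-10,0,10,20,30):print(h[int(p[1])+d,int(p[0])],end=' ')
w=cv2.cvtColor(cv2.imread('pics/w6.png'),cv2.COLOR_BGR2HSV)
print(w[309,385],w[308,269],w[308,285],w[300,60])
m=cv2.inRange(h,(95,120,60),(130,255,255));k,_,st,_=cv2.connectedComponentsWithStats(m);print(st[st[:,4]>60])
E
```

```text
[257.0069632  205.16073537]
[108 171 140] [108 169 140] [108 172 139] [108 175 137] [108 172 139] [150   2 156] [108 171 172] [ 11 178 230] [ 11 174  98] [108 157  70]
[[     0      0    512    384 192995]
 [   113     33    170     25   2734]
 [   250    171     16     63    879]]
```

move_arm:
  plan:
    - [[0,-0.4,0,0,0,-0.46,0.45],[0.08,-0.96,0,0,0,0,0.45],[0.08,-0.96,0,0,0,0,0.45],[0.08,-0.96,0,0,0,0,0.45],[0.08,-0.96,0,0,0,0,0.45],[0.08,-0.96,0,0,0,0,0.45],[0.08,-0.96,0,0,0,0,0.45],[0.08,-0.96,0,0,0,0,0.45],[0.08,-0.96,0,0,0,0,0.45],[0.08,-0.96,0,0,0,0,0.45],[0.08,-0.96,0,0,0,0,0.45],[0.08,-0.96,0,0,0,0,0.45],[0.08,-0.96,0,0,0,0,0.45],[0.08,-0.85,0,0,0,0,0.45],[0,0,0,0,0,0,0.45],[0,0,0.7,0,0,0,0.45],[0,0,0.7,0,0,0,0.45],[0,0,0,0,0,0,0.45],[0,0,0,0,0,0,0.45]]

```text
time_s: 27.92
eef_pos: [0.4543, 0.1332, 0.1741]
tool_rot: [3.139, 0.125, -0.0]
ft_force: [-0.8, 0.4, -0.0]
finger_gap: 0.451
finger_force: 0.0
```

```bash
sed -i 's/(100,140,150),(125/(100,130,118),(125/;s/(3,190,190)/(5,140,170)/' h.py; python3 - <<'E'
from h import *
tabs('w10.png')
plan(.454,.133,.104,.081)
E
```

```text
blue [497, 44, 15, 28, 310] [0.5567 0.0118]
blue [60, 192, 27, 62, 1119] [0.446  0.2433]
orange [153, 186, 22, 63, 1170] [0.4539 0.1891]
orange [246, 194, 20, 61, 1081] [0.4537 0.1339]
t 27.98 pos [0.4546 0.1334 0.1745] yaw 0.08 tilt [ 0.001  0.    -1.   ] gap 0.451 F [0.1 0.1 0.6] 0.0
 shift units [-0.02  0.01  2.82] turn units [ 0.   -0.   -0.01]
```

move_arm:
  plan:
    - [[0,0,0.8,0,0,0,0.45],[0,0,0.8,0,0,0,0.45],[0,0,0.7,0,0,0,0.45],[0,0,0.5,0,0,0,0.45],[0,0,0,0,0,0,0],[0,0,0,0,0,0,0],[0,0,0,0,0,0,0],[0,0,0,0,0,0,0],[0,0,-0.2,0,0,0,0],[0,0,-0.6,0,0,0,0],[0,0,-0.95,0,0,0,0],[0,0,-0.95,0,0,0,0],[0,0,-0.95,0,0,0,0],[0,0,-0.95,0,0,0,0],[0,0,-0.95,0,0,0,0],[0,0,-0.95,0,0,0,0],[0,0,0,0,0,0,0]]

```text
time_s: 30.1
eef_pos: [0.4555, 0.1341, 0.2694]
tool_rot: [-3.138, -0.126, -0.008]
ft_force: [-0.6, -0.6, -1.9]
finger_gap: 0.126
finger_force: 69.3
```

```bash
python3 - <<'E'
from h import *
tabs('w11.png')
plan(.4528,-.36,.27,0)
E
```

```text
blue [439, 60, 73, 27, 939] [ 0.5607 -0.0317]
blue [58, 162, 19, 43, 523] [0.4435 0.3001]
blue [124, 164, 17, 44, 518] [0.4457 0.2435]
orange [188, 160, 14, 44, 547] [0.4537 0.189 ]
orange [0, 164, 18, 43, 491] [0.4375 0.3513]
orange [244, 245, 29, 20, 532] [0.3885 0.1282]
t 30.15 pos [0.4547 0.1338 0.2678] yaw 0.08 tilt [ 0.002  0.    -1.   ] gap 0.127 F [-0.4  0.1 -1.5] 69.3
 shift units [-0.08 19.75 -0.09] turn units [-0.   -0.01  0.46]
```

move_arm:
  plan:
    - [[0,0.5,0,0,0,0.46,0],[0,1,0,0,0,0,0],[0,1,0,0,0,0,0],[0,1,0,0,0,0,0],[0,1,0,0,0,0,0],[0,1,0,0,0,0,0],[0,1,0,0,0,0,0],[0,1,0,0,0,0,0],[0,1,0,0,0,0,0],[0,1,0,0,0,0,0],[0,1,0,0,0,0,0],[0,1,0,0,0,0,0],[0,1,0,0,0,0,0],[0,1,0,0,0,0,0],[0,1,0,0,0,0,0],[0,1,0,0,0,0,0],[0,1,0,0,0,0,0],[0,1,0,0,0,0,0],[0,1,0,0,0,0,0],[0,0.7,0,0,0,0,0]]

```text
time_s: 32.65
eef_pos: [0.4544, -0.3472, 0.2654]
tool_rot: [-3.141, 0.001, 0.003]
ft_force: [0.1, -0.2, -0.8]
finger_gap: 0.127
finger_force: 69.4
```

```bash
python3 - <<'E'
from h import *
tabs('w12.png')
plan(.4528,-.36,.107,0)
E
```

```text
blue [0, 41, 131, 21, 1626] [ 0.5613 -0.1989]
blue [65, 167, 18, 42, 455] [ 0.4522 -0.188 ]
orange [148, 40, 101, 22, 1212] [ 0.5615 -0.3016]
orange [268, 40, 27, 21, 546] [ 0.5618 -0.3656]
orange [245, 246, 27, 18, 404] [ 0.3883 -0.3476]
t 32.7 pos [ 0.4539 -0.3497  0.2654] yaw -0.003 tilt [-0.002 -0.001 -1.   ] gap 0.127 F [ 0.5 -1.8 -1.1] 69.4
 shift units [-0.04  0.41  6.34] turn units [ 0.    0.01 -0.02]
```

move_arm:
  plan:
    - [[-0.04,0.4,0,0,0,0,0],[0,0,0,0,0,0,0],[0,0,0.8,0,0,0,0],[0,0,0.8,0,0,0,0],[0,0,0.8,0,0,0,0],[0,0,0.8,0,0,0,0],[0,0,0.8,0,0,0,0],[0,0,0.6,0,0,0,0],[0,0,0.5,0,0,0,0],[0,0,0.4,0,0,0,0],[0,0,0.4,0,0,0,0],[0,0,0.2,0,0,0,0],[0,0,0.1,0,0,0,0],[0,0,0,0,0,0,0]]

```text
time_s: 34.45
eef_pos: [0.4543, -0.3565, 0.1119]
tool_rot: [3.141, -0.0, 0.0]
ft_force: [1.0, 0.3, -0.3]
finger_gap: 0.125
finger_force: 69.4
```

Free and level: lower the last 4 mm, release and rise.

move_arm:
  plan:
    - [[0,0,0.18,0,0,0,0],[0,0,0,0,0,0,0],[0,0,0,0,0,0,0.45],[0,0,0,0,0,0,0.45],[0,0,0,0,0,0,0.45],[0,0,0,0,0,0,0.45],[0,0,-0.5,0,0,0,0.45],[0,0,-0.9,0,0,0,0.45],[0,0,-0.9,0,0,0,0.45],[0,0,-0.9,0,0,0,0.45],[0,0,-0.9,0,0,0,0.45],[0,0,0,0,0,0,0.45]]

```text
time_s: 35.95
eef_pos: [0.4555, -0.3574, 0.2126]
tool_rot: [3.139, -0.0, 0.006]
ft_force: [-0.5, -0.3, -0.7]
finger_gap: 0.452
finger_force: 0.0
```

```bash
python3 - <<'E'
from h import *
tabs('w13.png')
plan(.4542,.1885,.21,.052)
E
```

```text
blue [0, 34, 99, 24, 1327] [ 0.5593 -0.228 ]
blue [8, 184, 24, 51, 671] [ 0.452 -0.188]
orange [118, 34, 171, 24, 2731] [ 0.5593 -0.3239]
orange [249, 182, 15, 51, 713] [ 0.4533 -0.3567]
t 36.0 pos [ 0.4547 -0.3568  0.2109] yaw -0.0 tilt [ 0.002 -0.001 -1.   ] gap 0.45 F [ 0.3 -0.4 -0.4] 0.0
 shift units [  1.11 -21.78   0.03] turn units [ 0.01 -0.01 -0.3 ]
```

move_arm:
  plan:
    - [[0,-0.5,0,0,0,-0.3,0.45],[0.06,-1,0,0,0,0,0.45],[0.06,-1,0,0,0,0,0.45],[0.06,-1,0,0,0,0,0.45],[0.06,-1,0,0,0,0,0.45],[0.06,-1,0,0,0,0,0.45],[0.06,-1,0,0,0,0,0.45],[0.06,-1,0,0,0,0,0.45],[0.06,-1,0,0,0,0,0.45],[0.06,-1,0,0,0,0,0.45],[0.06,-1,0,0,0,0,0.45],[0.06,-1,0,0,0,0,0.45],[0.06,-1,0,0,0,0,0.45],[0.06,-1,0,0,0,0,0.45],[0.06,-1,0,0,0,0,0.45],[0.06,-1,0,0,0,0,0.45],[0.06,-1,0,0,0,0,0.45],[0.06,-1,0,0,0,0,0.45],[0.06,-1,0,0,0,0,0.45],[0.06,-1,0,0,0,0,0.45]]

```text
time_s: 38.5
eef_pos: [0.4564, 0.1332, 0.2086]
tool_rot: [3.14, 0.086, -0.003]
ft_force: [0.6, -0.1, -0.3]
finger_gap: 0.448
finger_force: 0.0
```

move_arm:
  plan:
    - [[0,-1,0,0,0,0,0.45],[0,-1,0,0,0,0,0.45],[0,-0.28,0,0,0,0,0.45],[0,0,0,0,0,0,0.45],[0,0,0.7,0,0,0,0.45],[0,0,0.7,0,0,0,0.45],[0,0,0,0,0,0,0.45],[0,0,0,0,0,0,0.45]]

```text
time_s: 39.5
eef_pos: [0.4549, 0.1886, 0.1746]
tool_rot: [3.14, 0.082, -0.0]
ft_force: [0.3, 0.1, -0.3]
finger_gap: 0.455
finger_force: 0.0
```

```bash
python3 - <<'E'
from h import *
tabs('w14.png')
plan(.4542,.1885,.104,.052)
E
```

```text
blue [58, 201, 30, 61, 1094] [0.444  0.3001]
blue [155, 203, 23, 60, 1061] [0.4459 0.2434]
orange [246, 195, 20, 60, 1117] [0.4539 0.1894]
t 39.55 pos [0.4552 0.1889 0.175 ] yaw 0.052 tilt [ 0.  0. -1.] gap 0.449 F [-0.2 -0.4 -0. ] 0.0
 shift units [-0.04  0.01  2.84] turn units [-0. -0.  0.]
```

move_arm:
  plan:
    - [[0,0,0.8,0,0,0,0.45],[0,0,0.8,0,0,0,0.45],[0,0,0.7,0,0,0,0.45],[0,0,0.5,0,0,0,0.45],[0,0,0,0,0,0,0],[0,0,0,0,0,0,0],[0,0,0,0,0,0,0],[0,0,0,0,0,0,0],[0,0,-0.2,0,0,0,0],[0,0,-0.6,0,0,0,0],[0,0,-0.95,0,0,0,0],[0,0,-0.95,0,0,0,0],[0,0,-0.95,0,0,0,0],[0,0,-0.95,0,0,0,0],[0,0,-0.95,0,0,0,0],[0,0,-0.95,0,0,0,0],[0,0,0,0,0,0,0]]

```text
time_s: 41.68
eef_pos: [0.4561, 0.1896, 0.2699]
tool_rot: [-3.139, -0.082, -0.008]
ft_force: [1.0, 0.7, -1.5]
finger_gap: 0.125
finger_force: 69.2
```

```bash
python3 - <<'E'
from h import *
plan(.4535,-.304,.27,0)
E
```

```text
t 41.67 pos [0.4561 0.1896 0.2699] yaw 0.052 tilt [ 0.005  0.001 -1.   ] gap 0.125 F [ 1.   0.7 -1.5] 69.2
 shift units [-0.1  19.74 -0.  ] turn units [-0.01 -0.03  0.3 ]
```

move_arm:
  plan:
    - [[0,0.5,0,0,0,0.3,0],[0,1,0,0,0,0,0],[0,1,0,0,0,0,0],[0,1,0,0,0,0,0],[0,1,0,0,0,0,0],[0,1,0,0,0,0,0],[0,1,0,0,0,0,0],[0,1,0,0,0,0,0],[0,1,0,0,0,0,0],[0,1,0,0,0,0,0],[0,1,0,0,0,0,0],[0,1,0,0,0,0,0],[0,1,0,0,0,0,0],[0,1,0,0,0,0,0],[0,1,0,0,0,0,0],[0,1,0,0,0,0,0],[0,1,0,0,0,0,0],[0,1,0,0,0,0,0],[0,1,0,0,0,0,0],[0,1,0,0,0,0,0]]

```text
time_s: 44.18
eef_pos: [0.454, -0.2999, 0.2658]
tool_rot: [-3.141, 0.005, 0.004]
ft_force: [0.2, -1.2, -1.2]
finger_gap: 0.126
finger_force: 69.2
```

move_arm:
  plan:
    - [[0,0.2,0,0,0,0,0],[0,0,0,0,0,0,0],[0,0,0.8,0,0,0,0],[0,0,0.8,0,0,0,0],[0,0,0,0,0,0,0],[0,0,0,0,0,0,0]]

```text
time_s: 44.92
eef_pos: [0.456, -0.3031, 0.2281]
tool_rot: [3.141, 0.001, 0.001]
ft_force: [1.2, -0.6, -0.8]
finger_gap: 0.132
finger_force: 69.1
```

```bash
python3 - <<'E'
from h import *
tabs('w15.png')
plan(.4535,-.304,.107,0)
E
```

```text
blue [0, 37, 163, 23, 2376] [ 0.5602 -0.1856]
blue [97, 179, 19, 48, 616] [ 0.4521 -0.1883]
orange [182, 36, 67, 25, 1196] [ 0.5602 -0.275 ]
orange [268, 36, 77, 24, 1284] [ 0.5605 -0.3357]
orange [322, 177, 16, 18, 232] [ 0.4655 -0.3572]
orange [245, 246, 27, 17, 425] [ 0.4091 -0.3037]
t 44.98 pos [ 0.4562 -0.3034  0.2284] yaw 0.001 tilt [ 0.001 -0.001 -1.   ] gap 0.124 F [ 0.3 -0.2 -2. ] 69.1
 shift units [-0.11  0.02  4.86] turn units [ 0.   -0.01  0.  ]
```

move_arm:
  plan:
    - [[-0.1,0,0.8,0,0,0,0],[0,0,0.8,0,0,0,0],[0,0,0.8,0,0,0,0],[0,0,0.6,0,0,0,0],[0,0,0.5,0,0,0,0],[0,0,0.4,0,0,0,0],[0,0,0.4,0,0,0,0],[0,0,0.2,0,0,0,0],[0,0,0.2,0,0,0,0],[0,0,0,0,0,0,0]]

```text
time_s: 46.22
eef_pos: [0.4529, -0.3036, 0.1095]
tool_rot: [-3.141, 0.0, 0.001]
ft_force: [0.6, 0.6, -1.7]
finger_gap: 0.126
finger_force: 69.3
```

move_arm:
  plan:
    - [[0,0,0.1,0,0,0,0],[0,0,0,0,0,0,0],[0,0,0,0,0,0,0.45],[0,0,0,0,0,0,0.45],[0,0,0,0,0,0,0.45],[0,0,0,0,0,0,0.45],[0,0,-0.5,0,0,0,0.45],[0,0,-0.9,0,0,0,0.45],[0,0,-0.9,0,0,0,0.45],[0,0,-0.9,0,0,0,0.45],[0,0,-0.9,0,0,0,0.45],[0,0,0,0,0,0,0.45]]

```text
time_s: 47.72
eef_pos: [0.4543, -0.3044, 0.2125]
tool_rot: [3.139, -0.0, 0.007]
ft_force: [-0.2, -0.1, -0.8]
finger_gap: 0.45
finger_force: 0.0
```

```bash
python3 - <<'E'
from h import *
tabs('w16.png')
plan(.446,.243,.21,.066)
E
```

```text
blue [0, 33, 156, 24, 2298] [ 0.5587 -0.1929]
blue [84, 182, 20, 51, 706] [ 0.4523 -0.188 ]
orange [176, 32, 172, 26, 2943] [ 0.5587 -0.3075]
orange [323, 180, 18, 30, 459] [ 0.4614 -0.3571]
orange [249, 182, 16, 52, 781] [ 0.4518 -0.3041]
t 47.77 pos [ 0.4535 -0.304   0.2108] yaw -0.0 tilt [ 0.002 -0.001 -1.   ] gap 0.45 F [-0.  -0.1  0.3] 0.0
 shift units [  1.14 -21.85   0.03] turn units [ 0.01 -0.01 -0.38]
```

move_arm:
  plan:
    - [[0,-0.5,0,0,0,-0.38,0.45],[0.06,-1,0,0,0,0,0.45],[0.06,-1,0,0,0,0,0.45],[0.06,-1,0,0,0,0,0.45],[0.06,-1,0,0,0,0,0.45],[0.06,-1,0,0,0,0,0.45],[0.06,-1,0,0,0,0,0.45],[0.06,-1,0,0,0,0,0.45],[0.06,-1,0,0,0,0,0.45],[0.06,-1,0,0,0,0,0.45],[0.06,-1,0,0,0,0,0.45],[0.06,-1,0,0,0,0,0.45],[0.06,-1,0,0,0,0,0.45],[0.06,-1,0,0,0,0,0.45],[0.06,-1,0,0,0,0,0.45],[0.06,-1,0,0,0,0,0.45],[0.06,-1,0,0,0,0,0.45],[0.06,-1,0,0,0,0,0.45],[0.06,-1,0,0,0,0,0.45],[0.06,-1,0,0,0,0,0.45]]

```text
time_s: 50.28
eef_pos: [0.4492, 0.1852, 0.2085]
tool_rot: [3.139, 0.104, -0.003]
ft_force: [-0.2, -0.6, -0.3]
finger_gap: 0.451
finger_force: 0.0
```

move_arm:
  plan:
    - [[0,-1,0,0,0,0,0.45],[0,-1,0,0,0,0,0.45],[0,-0.35,0,0,0,0,0.45],[0,0,0,0,0,0,0.45],[0,0,0.7,0,0,0,0.45],[0,0,0.7,0,0,0,0.45],[0,0,0,0,0,0,0.45],[0,0,0,0,0,0,0.45]]

```text
time_s: 51.28
eef_pos: [0.4462, 0.2431, 0.1746]
tool_rot: [3.14, 0.103, -0.0]
ft_force: [-0.0, 0.4, 0.6]
finger_gap: 0.453
finger_force: 0.0
```

```bash
python3 - <<'E'
from h import *
tabs('w17.png')
plan(.446,.2432,.104,.066)
E
```

```text
blue [150, 191, 24, 61, 1109] [0.4437 0.3004]
blue [247, 193, 18, 61, 1057] [0.4461 0.2439]
orange [60, 195, 29, 61, 1126] [0.4376 0.3531]
t 51.33 pos [0.4464 0.2433 0.175 ] yaw 0.066 tilt [ 0.  0. -1.] gap 0.447 F [0.3 0.3 0.2] 0.0
 shift units [-0.02  0.    2.84] turn units [-0. -0.  0.]
```

move_arm:
  plan:
    - [[0,0,0.8,0,0,0,0.45],[0,0,0.8,0,0,0,0.45],[0,0,0.7,0,0,0,0.45],[0,0,0.5,0,0,0,0.45],[0,0,0,0,0,0,0],[0,0,0,0,0,0,0],[0,0,0,0,0,0,0],[0,0,0,0,0,0,0],[0,0,-0.2,0,0,0,0],[0,0,-0.6,0,0,0,0],[0,0,-0.95,0,0,0,0],[0,0,-0.95,0,0,0,0],[0,0,-0.95,0,0,0,0],[0,0,-0.95,0,0,0,0],[0,0,-0.95,0,0,0,0],[0,0,-0.95,0,0,0,0],[0,0,0,0,0,0,0]]

```text
time_s: 53.45
eef_pos: [0.4472, 0.2442, 0.27]
tool_rot: [-3.138, -0.104, -0.007]
ft_force: [1.0, 0.5, -1.6]
finger_gap: 0.123
finger_force: 69.5
```

```bash
python3 - <<'E'
from h import *
plan(.4535,-.133,.27,0)
E
```

```text
t 53.45 pos [0.4472 0.2442 0.27  ] yaw 0.066 tilt [ 0.005  0.002 -1.   ] gap 0.123 F [ 1.   0.5 -1.6] 69.5
 shift units [ 0.25 15.09 -0.  ] turn units [-0.01 -0.03  0.38]
```

move_arm:
  plan:
    - [[0,0.5,0,0,0,0.38,0],[0.02,1,0,0,0,0,0],[0.02,1,0,0,0,0,0],[0.02,1,0,0,0,0,0],[0.02,1,0,0,0,0,0],[0.02,1,0,0,0,0,0],[0.02,1,0,0,0,0,0],[0.02,1,0,0,0,0,0],[0.02,1,0,0,0,0,0],[0.02,1,0,0,0,0,0],[0.02,1,0,0,0,0,0],[0.02,1,0,0,0,0,0],[0.02,1,0,0,0,0,0],[0.02,1,0,0,0,0,0],[0.02,1,0,0,0,0,0],[0,0.55,0,0,0,0,0],[0,0,0,0,0,0,0],[0,0,0.8,0,0,0,0],[0,0,0.8,0,0,0,0],[0,0,0,0,0,0,0]]

```text
time_s: 55.95
eef_pos: [0.4529, -0.1312, 0.2258]
tool_rot: [-3.14, -0.003, 0.005]
ft_force: [0.2, -0.2, -0.8]
finger_gap: 0.127
finger_force: 69.4
```

```bash
python3 - <<'E'
from h import *
tabs('w18.png')
plan(.4535,-.133,.107,0)
E
```

```text
blue [179, 32, 164, 24, 2370] [ 0.5592 -0.1333]
blue [326, 175, 15, 20, 261] [ 0.4636 -0.1873]
blue [244, 243, 28, 21, 498] [ 0.4077 -0.1315]
orange [362, 31, 150, 26, 2491] [ 0.5594 -0.2489]
orange [479, 176, 21, 35, 503] [ 0.4572 -0.3039]
t 56.0 pos [ 0.4537 -0.1317  0.227 ] yaw 0.002 tilt [-0.001  0.001 -1.   ] gap 0.123 F [ 0.8  0.7 -0.6] 69.4
 shift units [-0.01  0.05  4.8 ] turn units [-0.    0.01  0.01]
```

move_arm:
  plan:
    - [[0,0,0.8,0,0,0,0],[0,0,0.8,0,0,0,0],[0,0,0.8,0,0,0,0],[0,0,0.6,0,0,0,0],[0,0,0.5,0,0,0,0],[0,0,0.4,0,0,0,0],[0,0,0.4,0,0,0,0],[0,0,0.2,0,0,0,0],[0,0,0.15,0,0,0,0],[0,0,0,0,0,0,0]]

```text
time_s: 57.25
eef_pos: [0.4539, -0.1329, 0.1109]
tool_rot: [3.142, -0.0, -0.0]
ft_force: [0.2, 0.2, -1.0]
finger_gap: 0.127
finger_force: 69.4
```

move_arm:
  plan:
    - [[0,0,0.14,0,0,0,0],[0,0,0,0,0,0,0],[0,0,0,0,0,0,0.45],[0,0,0,0,0,0,0.45],[0,0,0,0,0,0,0.45],[0,0,0,0,0,0,0.45],[0,0,-0.5,0,0,0,0.45],[0,0,-0.9,0,0,0,0.45],[0,0,-0.9,0,0,0,0.45],[0,0,-0.9,0,0,0,0.45],[0,0,-0.9,0,0,0,0.45],[0,0,0,0,0,0,0.45]]

```text
time_s: 58.75
eef_pos: [0.4554, -0.1333, 0.2125]
tool_rot: [3.14, -0.0, 0.007]
ft_force: [1.1, -0.0, -0.8]
finger_gap: 0.449
finger_force: 0.0
```

```bash
python3 - <<'E'
from h import *
tabs('w19.png')
plan(.4438,.2998,.21,.075)
E
```

```text
blue [173, 34, 170, 24, 2661] [ 0.5592 -0.1337]
blue [251, 181, 15, 52, 761] [ 0.4536 -0.134 ]
blue [326, 183, 16, 28, 402] [ 0.461  -0.1873]
orange [363, 33, 149, 25, 2431] [ 0.5594 -0.2458]
orange [487, 184, 22, 34, 498] [ 0.4579 -0.304 ]
t 58.8 pos [ 0.4545 -0.133   0.211 ] yaw -0.0 tilt [ 0.002 -0.001 -1.   ] gap 0.449 F [-0.6  0.4 -0.3] 0.0
 shift units [  0.87 -17.3    0.04] turn units [ 0.   -0.01 -0.43]
```

move_arm:
  plan:
    - [[0,-0.3,0,0,0,-0.43,0.45],[0.05,-1,0,0,0,0,0.45],[0.05,-1,0,0,0,0,0.45],[0.05,-1,0,0,0,0,0.45],[0.05,-1,0,0,0,0,0.45],[0.05,-1,0,0,0,0,0.45],[0.05,-1,0,0,0,0,0.45],[0.05,-1,0,0,0,0,0.45],[0.05,-1,0,0,0,0,0.45],[0.05,-1,0,0,0,0,0.45],[0.05,-1,0,0,0,0,0.45],[0.05,-1,0,0,0,0,0.45],[0.05,-1,0,0,0,0,0.45],[0.05,-1,0,0,0,0,0.45],[0.05,-1,0,0,0,0,0.45],[0.05,-1,0,0,0,0,0.45],[0.05,-1,0,0,0,0,0.45],[0.05,-1,0,0,0,0,0.45],[0,0,0,0,0,0,0.45]]

```text
time_s: 61.18
eef_pos: [0.4419, 0.3016, 0.2088]
tool_rot: [-3.139, -0.124, 0.004]
ft_force: [-0.1, -0.2, 0.5]
finger_gap: 0.452
finger_force: 0.0
```

move_arm:
  plan:
    - [[0,0,0.7,0,0,0,0.45],[0,0,0.7,0,0,0,0.45],[0,0,0,0,0,0,0.45],[0,0,0,0,0,0,0.45]]

```text
time_s: 61.68
eef_pos: [0.4434, 0.2996, 0.1749]
tool_rot: [3.139, 0.117, -0.0]
ft_force: [0.6, -0.3, 0.6]
finger_gap: 0.451
finger_force: 0.0
```

```bash
python3 - <<'E'
from h import *
tabs('w20.png')
plan(.4439,.3,.104,.075)
E
```

```text
blue [246, 193, 19, 60, 636] [0.4435 0.3007]
orange [156, 196, 24, 60, 1070] [0.4377 0.3533]
t 61.73 pos [0.4436 0.2999 0.1753] yaw 0.075 tilt [ 0.001  0.    -1.   ] gap 0.449 F [ 1.1 -0.1 -0.2] 0.0
 shift units [ 0.01 -0.    2.85] turn units [-0. -0. -0.]
```

move_arm:
  plan:
    - [[0,0,0.8,0,0,0,0.45],[0,0,0.8,0,0,0,0.45],[0,0,0.7,0,0,0,0.45],[0,0,0.5,0,0,0,0.45],[0,0,0,0,0,0,0],[0,0,0,0,0,0,0],[0,0,0,0,0,0,0],[0,0,0,0,0,0,0],[0,0,-0.2,0,0,0,0],[0,0,-0.6,0,0,0,0],[0,0,-0.95,0,0,0,0],[0,0,-0.95,0,0,0,0],[0,0,-0.95,0,0,0,0],[0,0,-0.95,0,0,0,0],[0,0,-0.95,0,0,0,0],[0,0,-0.95,0,0,0,0],[0,0,0,0,0,0,0]]

```text
time_s: 63.85
eef_pos: [0.4442, 0.3011, 0.2703]
tool_rot: [-3.137, -0.118, -0.007]
ft_force: [-0.7, -0.7, -1.1]
finger_gap: 0.121
finger_force: 69.5
```

```bash
python3 - <<'E'
from h import *
plan(.4535,-.079,.27,0)
E
```

```text
t 63.85 pos [0.4442 0.3011 0.2703] yaw 0.075 tilt [ 0.004  0.002 -1.   ] gap 0.121 F [-0.7 -0.7 -1.1] 69.5
 shift units [3.70e-01 1.52e+01 1.00e-02] turn units [-0.01 -0.03  0.43]
```

move_arm:
  plan:
    - [[0,0.6,0,0,0,0.43,0],[0.03,1,0,0,0,0,0],[0.03,1,0,0,0,0,0],[0.03,1,0,0,0,0,0],[0.03,1,0,0,0,0,0],[0.03,1,0,0,0,0,0],[0.03,1,0,0,0,0,0],[0.03,1,0,0,0,0,0],[0.03,1,0,0,0,0,0],[0.03,1,0,0,0,0,0],[0.03,1,0,0,0,0,0],[0.03,1,0,0,0,0,0],[0.03,1,0,0,0,0,0],[0.03,1,0,0,0,0,0],[0.03,1,0,0,0,0,0],[0,0.55,0,0,0,0,0],[0,0,0,0,0,0,0],[0,0,0.8,0,0,0,0],[0,0,0.8,0,0,0,0],[0,0,0,0,0,0,0]]

```text
time_s: 66.35
eef_pos: [0.4538, -0.0772, 0.226]
tool_rot: [-3.141, -0.003, 0.005]
ft_force: [-0.6, 0.1, -1.9]
finger_gap: 0.124
finger_force: 69.3
```

```bash
python3 - <<'E'
from h import *
tabs('w21.png')
plan(.4535,-.079,.107,0)
E
```

```text
blue [237, 33, 11, 24, 259] [ 0.5595 -0.0671]
blue [268, 33, 132, 24, 1769] [ 0.5596 -0.1273]
blue [326, 174, 16, 20, 272] [ 0.4651 -0.1336]
blue [399, 176, 15, 14, 190] [ 0.466  -0.1871]
blue [244, 241, 29, 23, 593] [ 0.4093 -0.0778]
orange [418, 32, 94, 26, 1538] [ 0.5597 -0.2135]
t 66.4 pos [ 0.4546 -0.0775  0.2272] yaw 0.002 tilt [-0.001  0.    -1.   ] gap 0.123 F [ 0.3  0.1 -0.5] 69.3
 shift units [-0.04  0.06  4.81] turn units [-0.    0.01  0.01]
```

move_arm:
  plan:
    - [[-0.03,0,0.8,0,0,0,0],[0,0,0.8,0,0,0,0],[0,0,0.8,0,0,0,0],[0,0,0.6,0,0,0,0],[0,0,0.5,0,0,0,0],[0,0,0.4,0,0,0,0],[0,0,0.4,0,0,0,0],[0,0,0.2,0,0,0,0],[0,0,0.15,0,0,0,0],[0,0,0,0,0,0,0]]

```text
time_s: 67.65
eef_pos: [0.4541, -0.0787, 0.1112]
tool_rot: [3.142, -0.0, -0.0]
ft_force: [0.4, 0.3, -1.0]
finger_gap: 0.126
finger_force: 69.4
```

move_arm:
  plan:
    - [[0,0,0.14,0,0,0,0],[0,0,0,0,0,0,0],[0,0,0,0,0,0,0.45],[0,0,0,0,0,0,0.45],[0,0,0,0,0,0,0.45],[0,0,0,0,0,0,0.45],[0,0,-0.5,0,0,0,0.45],[0,0,-0.9,0,0,0,0.45],[0,0,-0.9,0,0,0,0.45],[0,0,-0.9,0,0,0,0.45],[0,0,-0.9,0,0,0,0.45],[0,0,0,0,0,0,0.45]]

```text
time_s: 69.15
eef_pos: [0.4556, -0.0789, 0.2128]
tool_rot: [3.141, -0.0, 0.007]
ft_force: [-0.3, 0.4, 0.4]
finger_gap: 0.45
finger_force: 0.0
```

```bash
python3 - <<'E'
from h import *
tabs('w22.png')
plan(.4378,.3526,.21,.084)
E
```

```text
blue [234, 35, 169, 24, 2663] [ 0.5589 -0.1172]
blue [251, 180, 15, 52, 765] [ 0.4545 -0.0796]
blue [326, 181, 17, 29, 440] [ 0.4623 -0.1333]
blue [404, 183, 15, 12, 171] [ 0.467  -0.1872]
orange [421, 33, 91, 26, 1571] [ 0.5594 -0.2097]
t 69.2 pos [ 0.4547 -0.0788  0.2112] yaw -0.0 tilt [ 0.002 -0.    -1.   ] gap 0.447 F [ 0.2  0.6 -2. ] 0.0
 shift units [  0.77 -17.25   0.05] turn units [ 0.   -0.01 -0.48]
```

move_arm:
  plan:
    - [[0,-0.3,0,0,0,-0.48,0.45],[0.05,-1,0,0,0,0,0.45],[0.05,-1,0,0,0,0,0.45],[0.05,-1,0,0,0,0,0.45],[0.05,-1,0,0,0,0,0.45],[0.05,-1,0,0,0,0,0.45],[0.05,-1,0,0,0,0,0.45],[0.05,-1,0,0,0,0,0.45],[0.05,-1,0,0,0,0,0.45],[0.05,-1,0,0,0,0,0.45],[0.05,-1,0,0,0,0,0.45],[0.05,-1,0,0,0,0,0.45],[0.05,-1,0,0,0,0,0.45],[0.05,-1,0,0,0,0,0.45],[0.05,-1,0,0,0,0,0.45],[0.05,-1,0,0,0,0,0.45],[0.05,-1,0,0,0,0,0.45],[0,-0.95,0,0,0,0,0.45],[0,0,0,0,0,0,0.45]]

```text
time_s: 71.58
eef_pos: [0.437, 0.3543, 0.209]
tool_rot: [-3.139, -0.137, 0.004]
ft_force: [0.5, -0.9, 0.6]
finger_gap: 0.45
finger_force: 0.0
```

move_arm:
  plan:
    - [[0,0,0.7,0,0,0,0.45],[0,0,0.7,0,0,0,0.45],[0,0,0,0,0,0,0.45],[0,0,0,0,0,0,0.45]]

```text
time_s: 72.08
eef_pos: [0.4388, 0.3523, 0.1752]
tool_rot: [3.139, 0.13, -0.0]
ft_force: [0.8, 0.3, 1.4]
finger_gap: 0.45
finger_force: 0.0
```

```bash
python3 - <<'E'
from h import *
tabs('w23.png')
plan(.4378,.3527,.104,.084)
E
```

```text
orange [246, 195, 18, 60, 558] [0.4375 0.3536]
t 72.12 pos [0.439  0.3526 0.1756] yaw 0.083 tilt [ 0.001  0.    -1.   ] gap 0.449 F [-0.4  0.3 -0.1] 0.0
 shift units [-0.05 -0.01  2.86] turn units [-0. -0. -0.]
```

move_arm:
  plan:
    - [[-0.05,0,0.8,0,0,0,0.45],[0,0,0.8,0,0,0,0.45],[0,0,0.7,0,0,0,0.45],[0,0,0.5,0,0,0,0.45],[0,0,0,0,0,0,0],[0,0,0,0,0,0,0],[0,0,0,0,0,0,0],[0,0,0,0,0,0,0],[0,0,-0.2,0,0,0,0],[0,0,-0.6,0,0,0,0],[0,0,-0.95,0,0,0,0],[0,0,-0.95,0,0,0,0],[0,0,-0.95,0,0,0,0],[0,0,-0.95,0,0,0,0],[0,0,-0.95,0,0,0,0],[0,0,-0.95,0,0,0,0],[0,0,0,0,0,0,0]]

```text
time_s: 74.25
eef_pos: [0.4382, 0.3538, 0.2706]
tool_rot: [-3.136, -0.132, -0.007]
ft_force: [-0.0, 0.3, -1.2]
finger_gap: 0.121
finger_force: 70.0
```

```bash
python3 - <<'E'
from h import *
plan(.4535,-.249,.27,0)
E
```

```text
t 74.25 pos [0.4382 0.3538 0.2706] yaw 0.084 tilt [ 0.004  0.003 -1.   ] gap 0.121 F [-0.   0.3 -1.2] 70.0
 shift units [ 0.61 24.11  0.03] turn units [-0.02 -0.02  0.48]
```

move_arm:
  plan:
    - [[0,0.6,0,0,0,0.48,0],[0.03,1,0,0,0,0,0],[0.03,1,0,0,0,0,0],[0.03,1,0,0,0,0,0],[0.03,1,0,0,0,0,0],[0.03,1,0,0,0,0,0],[0.03,1,0,0,0,0,0],[0.03,1,0,0,0,0,0],[0.03,1,0,0,0,0,0],[0.03,1,0,0,0,0,0],[0.03,1,0,0,0,0,0],[0.03,1,0,0,0,0,0],[0.03,1,0,0,0,0,0],[0.03,1,0,0,0,0,0],[0.03,1,0,0,0,0,0],[0.03,1,0,0,0,0,0],[0.03,1,0,0,0,0,0],[0.03,1,0,0,0,0,0],[0.03,1,0,0,0,0,0],[0.03,1,0,0,0,0,0]]

```text
time_s: 76.75
eef_pos: [0.4523, -0.1379, 0.2669]
tool_rot: [-3.141, -0.0, 0.002]
ft_force: [0.6, 0.4, -0.1]
finger_gap: 0.125
finger_force: 69.9
```

move_arm:
  plan:
    - [[0,1,0,0,0,0,0],[0,1,0,0,0,0,0],[0,1,0,0,0,0,0],[0,1,0,0,0,0,0],[0,0.47,0,0,0,0,0],[0,0,0,0,0,0,0],[0,0,0.8,0,0,0,0],[0,0,0.8,0,0,0,0],[0,0,0,0,0,0,0],[0,0,0,0,0,0,0]]

```text
time_s: 78.0
eef_pos: [0.4534, -0.2485, 0.2286]
tool_rot: [3.141, 0.002, 0.002]
ft_force: [-0.1, 0.7, -1.0]
finger_gap: 0.125
finger_force: 69.9
```

```bash
python3 - <<'E'
from h import *
tabs('w24.png')
plan(.4535,-.247,.107,0)
E
```

```text
blue [55, 34, 164, 24, 2501] [ 0.5591 -0.168 ]
blue [24, 171, 23, 49, 696] [ 0.4552 -0.0806]
blue [97, 173, 20, 49, 702] [ 0.4536 -0.1344]
blue [169, 175, 18, 49, 694] [ 0.4521 -0.188 ]
orange [240, 33, 8, 25, 197] [ 0.5595 -0.2394]
orange [267, 33, 137, 25, 2166] [ 0.5595 -0.3004]
orange [394, 173, 17, 18, 258] [ 0.4659 -0.3567]
orange [324, 175, 16, 19, 266] [ 0.4639 -0.3041]
orange [244, 241, 29, 23, 583] [ 0.408  -0.2491]
orange [263, 297, 6, 27, 93] [ 0.3545 -0.2555]
t 78.05 pos [ 0.4536 -0.2487  0.2289] yaw 0.001 tilt [ 0.002 -0.001 -1.   ] gap 0.122 F [ 0.5 -1.  -0.4] 69.9
 shift units [-0.   -0.07  4.88] turn units [ 0.   -0.01  0.  ]
```

move_arm:
  plan:
    - [[0,-0.06,0.8,0,0,0,0],[0,0,0.8,0,0,0,0],[0,0,0.8,0,0,0,0],[0,0,0.6,0,0,0,0],[0,0,0.5,0,0,0,0],[0,0,0.4,0,0,0,0],[0,0,0.4,0,0,0,0],[0,0,0.2,0,0,0,0],[0,0,0.2,0,0,0,0],[0,0,0,0,0,0,0]]

```text
time_s: 79.3
eef_pos: [0.4527, -0.2475, 0.11]
tool_rot: [-3.142, 0.0, 0.001]
ft_force: [0.3, -0.7, -0.4]
finger_gap: 0.121
finger_force: 69.9
```

move_arm:
  plan:
    - [[0,0,0.12,0,0,0,0],[0,0,0,0,0,0,0],[0,0,0,0,0,0,0.45],[0,0,0,0,0,0,0.45],[0,0,0,0,0,0,0.45],[0,0,0,0,0,0,0.45],[0,0,-0.5,0,0,0,0.45],[0,0,-0.9,0,0,0,0.45],[0,0,-0.9,0,0,0,0.45],[0,0,-0.9,0,0,0,0.45],[0,0,-0.9,0,0,0,0.45],[0,0,-0.9,0,0,0,0.45],[-0.5,0.9,0,0,0,0,0.45],[-0.5,0.9,0,0,0,0,0.45],[-0.5,0.9,0,0,0,0,0.45],[-0.5,0.9,0,0,0,0,0.45],[-0.5,0.9,0,0,0,0,0.45],[0,0.9,0,0,0,0,0.45],[0,0.9,0,0,0,0,0.45],[0,0.9,0,0,0,0,0.45]]

```text
time_s: 81.8
eef_pos: [0.3912, -0.4287, 0.2324]
tool_rot: [3.141, 0.001, 0.0]
ft_force: [0.5, 0.3, -0.0]
finger_gap: 0.451
finger_force: 0.0
```

move_arm:
  plan:
    - [[0,0.9,0,0,0,0,0.45],[0,0.9,0,0,0,0,0.45],[0,0.9,0,0,0,0,0.45],[0,0.9,0,0,0,0,0.45],[0,0,0,0,0,0,0.45],[0,0,0,0,0,0,0.45]]

```text
time_s: 82.55
eef_pos: [0.391, -0.5169, 0.2319]
tool_rot: [-3.141, -0.001, 0.0]
ft_force: [0.1, 0.3, -0.3]
finger_gap: 0.458
finger_force: 0.0
```

```bash
python3 - <<'E'
from h import *
plan()
snap('top','a.png');snap('scene','b.png')
a=cv2.resize(cv2.imread('pics/a.png')[110:310,90:440],(560,320),interpolation=cv2.INTER_CUBIC)
b=cv2.imread('pics/b.png')[95:295,120:470];b=cv2.resize(b,(560,280))
cv2.imwrite('pics/final.png',np.vstack([a,b]))
E
```

```text
t 82.55 pos [ 0.391  -0.5169  0.2319] yaw 0.001 tilt [-0.     0.001 -1.   ] gap 0.458 F [ 0.1  0.3 -0.3] 0.0
 shift units [0. 0. 0.] turn units [-0.01  0.   -0.  ]
```

View pics/final.png

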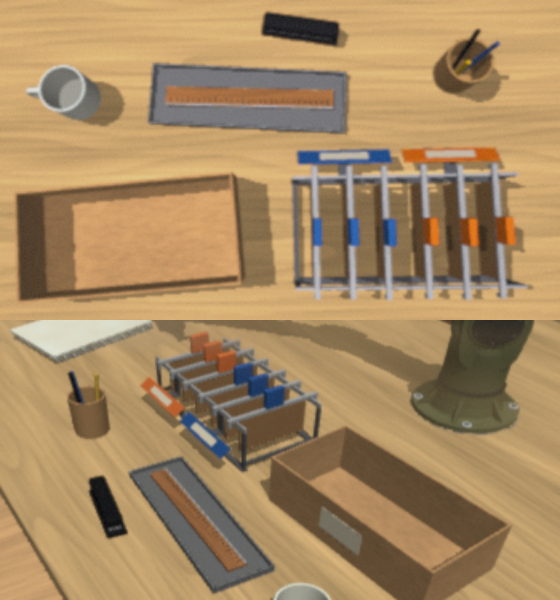

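The pictures show three blue and three orange files hanging square in their own bays. The ruler lies flat in the middle of the tray, and the mug, stapler and pencil cup have not moved. Handing in.

```bash
python3 -c "
from h import *
print(job.finish_job())"
```

```text
the job is handed in; nothing more can be done
None
```

The job is handed in at about 83 s on the robot's clock: the ruler lies flat in the tray, all six files hang on both rails in the bays of their colour, and the mug, stapler and pencil cup are unmoved in the last pictures; no verdict came back.

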